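Refit the hatch panel of a laser beam enclosure

TASK

Refit the orange hatch panel in the black beam enclosure: it is longer than the opening, so pick it up by its handle, tilt it, push its lower end under the lip at the deep end against the yellow sprung bumper, bring the other end down past the opposite lip, and settle the panel flat on the white ledges inside with both ends under the lips, then let go. Work gently: the panel and the enclosure must never be forced (keep well under 20 N), the panel must be lowered onto the ledges and not dropped, and the other things on the table must stay where they are.

Things in the scene. Friction and masses are not known exactly. Their poses are not given: they have to be found in the camera images.
- panel_handle (a point): orange hatch panel, loose, flat on a blue mat: plate 172 (x) x 100 (y) x 5 mm, same either way round, 0.15-0.31 kg. Mid-plate stands a grey handle block, 12 mm thick in x, 50 mm in y, up to 45 mm over the plate: pinch its 12 mm. Point: on the handle's middle line, 33 mm above the plate's underside, 28 above its top; x along the plate, z up.
- housing: black beam enclosure, fixed: open-topped box, outside x -115 to +95 mm, y +-64, 90 mm high. Origin at table height under the centre of its hatch opening, z up. Opening 150 mm in x, 104 in y; straight side walls. At each x end a steel lip covers a pocket. The panel goes in only tilted, its lower end first under the lip at the deep (-x) end.
- deep_lip (a point): middle of the opening's edge at the enclosure's deep (-x) end, on top of the lip, 90 mm above the table; the lip is 4 mm thick. Axes as the enclosure's. Under it the deep pocket with the yellow sprung bumper.
- shallow_lip (a point): middle of the opening's edge at the +x end, on top of its lip (90 mm above the table, 4 mm thick). Its pocket ends at a wall 14 mm further in +x. The panel's second end passes this edge, near level, only while the bumper is pushed to within 2.5 mm of its firm stop.
- bumper_face (a point): where the face of the yellow bumper is when not pushed: 12 mm behind the deep edge (enclosure x = -87 mm). Fixed point. Bumper 60 mm wide, 40 to 84 mm above the table. Pushed to -x it yields 12.5 mm, the spring giving 2 N at first, 7 N at the end, then a firm stop. Once the panel is in, it slides the panel back so that both ends are under the lips.
- ledge_level (a point): point under the opening's centre, at the middle setting of the two white ledges (54 mm above the table). Ledges 10 mm wide run inside along both long sides, whole length, with a gasket that gives 1.5 mm at 7.5 N, then is firm. Their tops' real height differs each time, 46 to 62 mm above the table, and is not measured: find it by touch.
- lens_mount: bystander: black square lens mount on a base, 50 x 50 x 62 mm; origin under its centre
- carton: bystander: brown card carton 70 x 90 x 45 mm; origin under its centre
- lens_case: bystander: white flat lens case 50 x 50 x 18 mm; origin under its centre
- retaining_ring: bystander: black ring 36 mm across, 12 mm high; origin under its centre
- post: bystander: steel post standing up, 13 mm across, 75 mm high; origin under its centre
- driver: bystander: screwdriver lying down; origin under its middle
- lens_cap: bystander: black rubber lens cap 40 mm across, 14 mm high; origin under its centre
Mind the look-alikes: they are no part of the job. Of the things that look like the part that bears panel_handle, take the one that is farthest to the robot's left at the start.

How it is judged:
By the outcome, as a careful person would: the job done as asked, in the order asked, and still so for the second after the job is handed in, with the robot touching nothing.
It also fails if it takes over 54 s, if anything falls off the work surface, if the arm or the gripper's body presses on something with over 40 N, if the wrist force passes 120 N, or if a joint passes its speed limit or range.

ROBOT

A 7-joint arm with a two-finger parallel gripper is mounted at the origin on the work surface. World frame = base frame: x ahead of the robot, y to its left, z up, the work surface at z = 0. Lengths are in m, angles in rad, forces in N, time in s.
With the tool pointing down it reaches from about 0.425 to 0.95 m from the base axis. Payload 4.7 kg.
Tool frame: the origin (TCP) lies midway between the tips of the shut fingers; the grasp point (between the pads) lies 19 mm behind it; z points along the fingers, x is the direction in which the jaws open and shut, and the axes are right-handed (so a half turn about z gives the same grasp; the last joint's range is limited). The gripper opens to 85 mm and grips with 20 to 120 N. Pads are 22 mm wide; open, the fingers measure 114 mm over their backs; the gripper's body (76 mm by 85 mm) begins 54 mm behind the grasp point. The pads swing forward as they close: fully open they stand 13 mm farther back than shut.
Start: joints at [1.238, 0.469, -0.049, 1.532, 0.024, 1.141, -0.082], TCP at [0.202, -0.644, 0.231] pointing down, gripper open.
Joint ranges: [-2.59, 2.59], [-0.33, 1.99], [-1.39, 1.29], [0.1, 2.45], [-1.04, 4.18], [0.21, 1.99], [-2.66, 2.66]. Speed limits (rad/s): [2.57, 2.57, 3.14, 3.14, 3.14, 3.14, 3.14].

INTERFACE

Orientations are given as a unit quaternion [x, y, z, w].
In Python, from cell import status, snapshot, camera_model, workorder, nets gives the robot as it stands.
- The arm moves only by the tool move_arm, never from a script. Its argument "series" is a list that holds one entry, the list of rows, each a list of 6 numbers: the shift along the tool's x, y, z in m, then the turn, a rotation vector about the tool's x, y, z in rad. In form: [[[tx, ty, tz, ax, ay, az], ...]]. A call has exactly 5 rows; each row shifts and turns the commanded pose from where the row before left it, along the tool's axes as they then stand; what a row does not reach is not made up. A row lasts 1/12 s, in which the tool goes at most 41.7 mm and 7.16 degrees, less where a joint would pass 70% of its speed; a pose out of reach is approached as far as the arm can. A call is refused whole if a number of a shift passes 0.0417 or a number of a turn 0.125, either way. A call with a gripper value outside its range is refused whole. "jaw" is the opening, from 0 (shut) to 1 (fully open), set as the call begins (left out, the last holds). The fingers move at their own pace and stop on an object; "newtons" is the grip in N (left out, the last holds). Time passes only in rows, so rows that do not move let the fingers close, or fill a call up. It gives the time, the measured TCP pose, the force and the opening at its end, in the units of the state.
- status.state(): the state, without advancing time (a new reading comes with each control period).
- snapshot(name): name is "scene" or "top" or "wrist"; returns the picture (384x512x3 uint8, red, green, blue); there is no depth.
- camera_model(name): a dict with "fx", "fy", "cx", "cy" (pixels), "rvec" (rotation vector, rad) and "tvec" (3), from world to camera coordinates, as OpenCV has them. Camera axes: x right, y down, z forward; pixel columns grow to the right and rows downward; lengths in m; the calibration is good to about 2 mm. A picture is of the moment at which its call begins: read the wrist's pose just before it. camera_model takes no time and is no camera call; for the wrist camera it gives the pose at the moment of the call.
- workorder.job_done(): hands the job in, once; it reports no verdict.
Trained networks look in the newest picture that a camera, given by its name, has taken for a name from the list of things; names that differ only in an ending like _2 or _b are one class to them, and where a whole thing is asked for, a point or a joint stands for the part that bears it (a point fixed in the world has none). Each returns a list of dicts, best first, with "confidence" (0 to 1); they miss things now and then, are a little off and sometimes report something else, mostly with a low value. They report only what shows in the picture. A call takes as long as a camera call. They do not tell look-alikes from the thing itself.
- nets.find_in(target, camera): "position" ([x, y, z] in m, in world coordinates, good to about 4 mm: the middle of the surface that is visible of it).
- nets.pinpoint(target, camera): "position" ([x, y, z] in m, in world coordinates, good to about 4 mm: a listed point, or the origin of a listed thing).
The state is a dict: "clock": time; "qpos": joint angles; "qvel": joint speeds; "joint_torque": joint torques, N m; "tcp_pos": TCP position; "tool_rot": TCP orientation; "force": force on the tool from outside, world axes, zero at the start; "ft_torque": the same for the moment, N m; "width": finger opening in m.
Only numpy, scipy, OpenCV 4.12 (cv2) and the standard library are available. Lean on these libraries where they do the work, as an engineer would, in place of code of your own. Each camera call takes 0.05 s, during which the arm holds its last target.

## Working session

There is one attempt and no reset: what is moved stays moved. The work goes in short steps, Python scripts to look and compute and a tool call to move; the robot and the scene stay as the last step left them, time stands still between calls to the robot, and variables do not carry over. Pictures are saved under pics/ and viewed, and the job is handed in when it is done.

Besides the shell and the picture viewer there is one more tool, called after "Call:" by a JSON object that holds its "api" and its "payload". move_arm: Moves the arm, as the interface text tells. Its arguments: {"type":"object","properties":{"series":{"type":"array","items":{"type":"array","items":{"type":"array","items":{"type":"number"}}}},"jaw":{"type":"number"},"newtons":{"type":"number"}},"required":["series"]}

```bash
ls; mkdir -p pics
python3 - <<'E'
from cell import status, snapshot, camera_model, workorder, nets
import cv2
s=status.state();print({k:(v if not hasattr(v,'round') else v) for k,v in s.items()})
for n in ["scene","top"]:
    im=snapshot(n);cv2.imwrite(f"pics/{n}0.png",cv2.cvtColor(im,cv2.COLOR_RGB2BGR));print(n,camera_model(n))
for t in ["panel_handle","housing","deep_lip","shallow_lip","bumper_face"]:
    for c in ["top","scene"]:
        print(t,c,[(r['confidence'],r['position']) for r in nets.pinpoint(t,c)])
print(status.state()['clock'])
E
```

```text
pics
{'clock': 0.0, 'qpos': array([ 1.23808504,  0.46950003, -0.0486138 ,  1.53370137,  0.02411787,
        1.14099061, -0.08224779]), 'qvel': array([ 0.00020447,  0.00074207,  0.00053955, -0.0007357 , -0.00118494,
       -0.00022797,  0.00116352]), 'joint_torque': array([-4.07702817e-05, -5.10303533e+01, -4.67630255e-02, -2.37715888e+01,
        1.07095245e-02,  7.64349592e-03, -3.99954587e-06]), 'tcp_pos': array([ 0.20177306, -0.64352205,  0.23021883]), 'tool_rot': array([ 8.05996628e-01, -5.91919271e-01, -8.34563943e-04, -5.62535244e-04]), 'force': array([-0.19701064,  0.06735462,  0.44122246]), 'ft_torque': array([ 0.03154528,  0.00163196, -0.00197227]), 'width': 0.0850991044823165}
scene {'fx': 488.08853566347375, 'fy': 488.08853566347375, 'cx': 260.322810985263, 'cy': 189.55621977082512, 'rvec': array([ 1.58197474,  1.66315994, -0.87176455]), 'tvec': array([ 0.11651056, -0.23597018,  2.05667784])}
top {'fx': 451.52160971812185, 'fy': 451.52160971812185, 'cx': 263.5110114775359, 'cy': 196.2437003110683, 'rvec': array([ 2.17477654, -2.17187729,  0.1443444 ]), 'tvec': array([-0.11979187,  0.53257795,  1.12687477])}
panel_handle top [(0.72, [0.2625, -0.2238, 0.033]), (0.65, [0.5584, 0.2293, 0.0362]), (0.65, [0.3072, 0.1494, 0.0306])]
panel_handle scene [(0.91, [0.2652, -0.2205, 0.0306]), (0.86, [0.5548, 0.2324, 0.04]), (0.69, [0.3062, 0.1464, 0.0321])]
housing top [(0.71, [0.548, -0.1886, 0.0004])]
housing scene [(0.6, [0.5436, -0.1834, 0.0004])]
deep_lip top [(0.91, [0.4708, -0.2092, 0.0878]), (0.48, [0.7851, -0.0913, -0.0014])]
deep_lip scene [(0.88, [0.4735, -0.2119, 0.09])]
shallow_lip top [(0.85, [0.6227, -0.1646, 0.0893])]
shallow_lip scene [(0.69, [0.6172, -0.1687, 0.0898])]
bumper_face top [(0.75, [0.4587, -0.2125, 0.068])]
bumper_face scene [(0.71, [0.4637, -0.2097, 0.0648])]
0.6
```

View pics/top0.png

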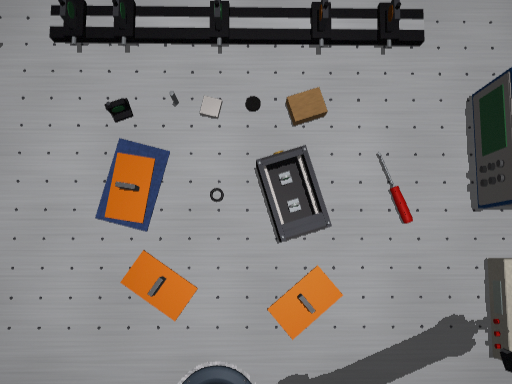

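View pics/scene0.png

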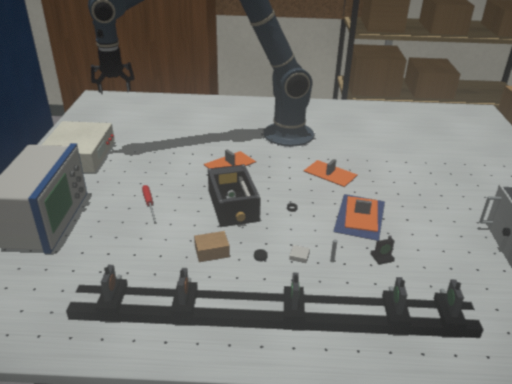

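```bash
cat > h.py <<'E'
from cell import status, snapshot, camera_model, workorder, nets
import cv2, numpy as np
from scipy.spatial.transform import Rotation as R
np.set_printoptions(precision=4,suppress=True)
def cam(n):
    m=camera_model(n); K=np.array([[m['fx'],0,m['cx']],[0,m['fy'],m['cy']],[0,0,1]]); Rm=cv2.Rodrigues(m['rvec'])[0]
    return K,Rm,np.array(m['tvec'])
def px2w(C,uv,z):
    K,Rm,t=C; uv=np.atleast_2d(uv).astype(float)
    d=(np.linalg.inv(K)@np.c_[uv,np.ones(len(uv))].T).T@Rm; c=-Rm.T@t
    return c+d*((z-c[2])/d[:,2])[:,None]
def w2px(C,P):
    K,Rm,t=C; p=(np.atleast_2d(P)@Rm.T+t)@K.T; return p[:,:2]/p[:,2:]
def save(im,name,s=1):
    b=cv2.cvtColor(im,cv2.COLOR_RGB2BGR)
    if s!=1:b=cv2.resize(b,None,fx=s,fy=s,interpolation=cv2.INTER_CUBIC)
    cv2.imwrite('pics/'+name,b)
def orient(yaw,tilt=0):
    # tool x along heading yaw (cos,sin), z down; tilt>0: panel +x end up (rotation about heading-y by -tilt)
    x=np.array([np.cos(yaw),np.sin(yaw),0]); z=np.array([0,0,-1.]); y=np.cross(z,x)
    M=np.c_[x,y,z]; hy=np.array([-np.sin(yaw),np.cos(yaw),0])
    return R.from_rotvec(-tilt*hy)*R.from_matrix(M)
def plan(p1,r1,n,p0=None,r0=None):
    s=status.state()
    p0=s['tcp_pos'] if p0 is None else np.array(p0); r0=R.from_quat(s['tool_rot']) if r0 is None else r0
    p1=np.array(p1); d=(r0.inv()*r1).as_rotvec(); rows=[]; p,r=p0,r0
    for i in range(1,n+1):
        pt=p0+(p1-p0)*i/n; rt=r0*R.from_rotvec(d*i/n)
        row=np.r_[r.inv().apply(pt-p),(r.inv()*rt).as_rotvec()].round(4)
        rows.append(row.tolist()); p=p+r.apply(row[:3]); r=r*R.from_rotvec(row[3:])
    for i in range(0,n,5): print(str([rows[i:i+5]]).replace(' ','').replace('0.0,','0,').replace('0.0]','0]'))
    return p,r
def st():
    s=status.state();e=R.from_quat(s['tool_rot']).as_matrix()
    print('t',round(s['clock'],2),'p',s['tcp_pos'],'x',e[:,0],'z',e[:,2],'F',s['force'],'T',s['ft_torque'],'w',s['width'])
E
python3 - <<'E'
from h import *
K,Rm,t=cam('wrist'); print(K[0],-Rm.T@t,Rm)
im=cv2.cvtColor(cv2.imread('pics/top0.png'),cv2.COLOR_BGR2RGB)
C=cam('top')
hsv=cv2.cvtColor(im,cv2.COLOR_RGB2HSV)
m=cv2.inRange(hsv,(5,150,120),(20,255,255)); m[:,220:]=0; m[235:]=0
cs,_=cv2.findContours(m,cv2.RETR_EXTERNAL,cv2.CHAIN_APPROX_NONE)
c=max(cs,key=cv2.contourArea)[:,0]
w=px2w(C,c,0.007)[:,:2]
rc=cv2.minAreaRect((w*1000).astype(np.float32)); print(rc)
save(cv2.resize(im[80:250,230:360],None,fx=4,fy=4,interpolation=cv2.INTER_CUBIC),'hz.png')
E
```

```text
[270.5779   0.     255.6508] [ 0.2721 -0.6211  0.373 ] [[ 0.2991 -0.9542 -0.0006]
 [-0.9146 -0.2868  0.2852]
 [-0.2723 -0.0848 -0.9585]]
((558.1060180664062, 229.95086669921875), (100.1246566772461, 171.923828125), 80.88456726074219)
```

View pics/hz.png

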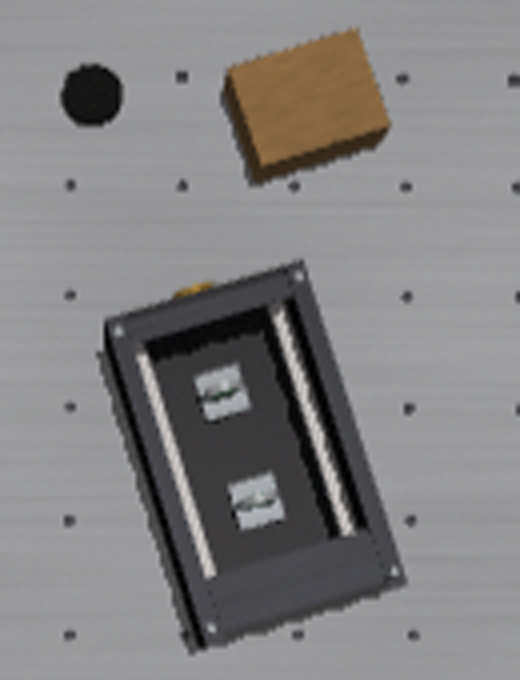

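Run:
```python
from h import *
C=cam('top')
for z4 in ([(106,322),(303,262),(406,582),(200,648)],[(137,352),(290,302),(366,530),(212,580)]):
    uv=np.array(z4)/4.+[230,80]-0.375
    w=px2w(C,uv,0.09)[:,:2]; print(w, np.linalg.norm(np.roll(w,-1,0)-w,axis=1))
    print(w.mean(0), np.degrees(np.arctan2(*(w[0]+w[1]-w[2]-w[3])[::-1])))
# to viewing pose above housing
r=orient(0.28)
print()
s=status.state(); r0=R.from_quat(s['tool_rot'])
p,r=plan([0.50,-0.20,0.33],r,15)
```

```text
[[ 0.6153 -0.0997]
 [ 0.6534 -0.2213]
 [ 0.4561 -0.2818]
 [ 0.4162 -0.1567]] [0.1274 0.2064 0.1313 0.207 ]
[ 0.5353 -0.1899] 16.51202517374988
[[ 0.5967 -0.1187]
 [ 0.6283 -0.213 ]
 [ 0.4876 -0.2579]
 [ 0.4572 -0.1641]] [0.0994 0.1476 0.0986 0.1467]
[ 0.5424 -0.1884] 17.86523190922364

[[[-0.0223,-0.0278,-0.0066,0,-0,-0.1031],[-0.0193,-0.03,-0.0066,0,-0,-0.1032],[-0.0162,-0.0318,-0.0065,0,-0,-0.1031],[-0.0127,-0.0333,-0.0066,0,-0,-0.1031],[-0.0093,-0.0344,-0.0066,0,-0,-0.1032]]]
[[[-0.0057,-0.0352,-0.0066,0.0001,-0,-0.1031],[-0.0021,-0.0356,-0.0065,-0,-0.0001,-0.1031],[0.0017,-0.0356,-0.0066,-0,0,-0.1031],[0.0053,-0.0353,-0.0066,-0,0,-0.1032],[0.0089,-0.0345,-0.0066,-0,-0,-0.1031]]]
[[[0.0124,-0.0334,-0.0065,-0,-0,-0.1031],[0.0158,-0.032,-0.0066,0,-0,-0.1032],[0.019,-0.0302,-0.0066,0,-0,-0.1031],[0.022,-0.0281,-0.0066,0,-0,-0.1031],[0.0247,-0.0256,-0.0065,0,-0.0001,-0.1032]]]
```

Call:
{"api": "move_arm", "payload": {"series": [[[-0.022,-0.028,-0.007,0,0,-0.103],[-0.019,-0.03,-0.007,0,0,-0.103],[-0.016,-0.032,-0.007,0,0,-0.103],[-0.013,-0.033,-0.007,0,0,-0.103],[-0.009,-0.034,-0.007,0,0,-0.103]]], "jaw": 1}}

```text
clock: 1.02
tcp_pos: [0.3023, -0.4955, 0.2668]
tool_rot: [0.931, -0.365, 0.0, 0.0]
force: [-0.5, -1.1, -0.4]
width: 0.0854
```

Call:
{"api": "move_arm", "payload": {"series": [[[-0.006,-0.035,-0.007,0,0,-0.103],[-0.002,-0.036,-0.007,0,0,-0.103],[0.002,-0.036,-0.007,0,0,-0.103],[0.005,-0.035,-0.007,0,0,-0.103],[0.009,-0.034,-0.007,0,0,-0.103]]]}}

```text
clock: 1.43
tcp_pos: [0.4016, -0.3476, 0.302]
tool_rot: [0.993, -0.116, 0.0, 0.0]
force: [1.0, -0.7, 0.1]
width: 0.0853
```

Call:
{"api": "move_arm", "payload": {"series": [[[0.012,-0.033,-0.006,0,0,-0.103],[0.016,-0.032,-0.006,0,0,-0.103],[0.019,-0.03,-0.006,0,0,-0.103],[0.022,-0.028,-0.006,0,0,-0.103],[0.025,-0.026,-0.006,0,0,-0.103]]]}}

```text
clock: 1.85
tcp_pos: [0.501, -0.2002, 0.332]
tool_rot: [0.99, 0.141, 0.0, 0.0]
force: [0.4, -0.9, 0.5]
width: 0.0855
```

Run:
```python
from h import *
import pickle
st()
C=cam('wrist'); im=snapshot('wrist'); pickle.dump((C,im),open('w1.pkl','wb')); save(im,'w1.png',1.5)
for t in ["housing","deep_lip","shallow_lip","bumper_face","ledge_level"]:
    print(t,[(r['confidence'],r['position']) for r in nets.pinpoint(t,'wrist')])
st()
```

```text
t 1.85 p [ 0.501  -0.2002  0.332 ] x [0.9603 0.2789 0.0003] z [ 0.0006 -0.0008 -1.    ] F [ 0.4037 -0.8596  0.4605] T [-0.0385 -0.0428 -0.0007] w 0.08551737881242326
housing [(0.64, [0.5455, -0.1883, 0.0046])]
deep_lip [(0.75, [0.4696, -0.2097, 0.0892])]
shallow_lip [(0.74, [0.6186, -0.1629, 0.086])]
bumper_face [(0.89, [0.4659, -0.212, 0.0644])]
ledge_level [(0.87, [0.55, -0.1836, 0.0525])]
t 2.15 p [ 0.4997 -0.2028  0.331 ] x [ 0.9623  0.2721 -0.0009] z [-0.0008 -0.0006 -1.    ] F [-0.4874 -1.4052  0.1046] T [-0.0416 -0.019   0.0319] w 0.08556879402348024
```

View pics/w1.png

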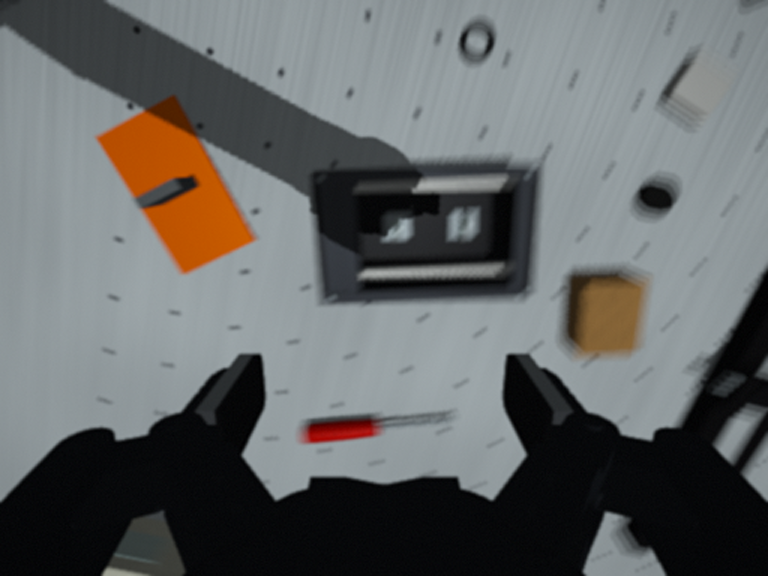

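Run:
```python
from h import *
import pickle
C=cam('wrist'); im=snapshot('wrist'); pickle.dump((C,im),open('w2.pkl','wb'))
save(cv2.resize(im[90:215,195:375],None,fx=4,fy=4,interpolation=cv2.INTER_CUBIC),'w2z.png')
st()
```

```text
t 2.2 p [ 0.4996 -0.2032  0.331 ] x [ 0.9625  0.2714 -0.001 ] z [-0.0009 -0.0005 -1.    ] F [-0.5824  0.6504 -0.1235] T [-0.0187 -0.0176 -0.0067] w 0.08566135096307578
```

View pics/w2z.png

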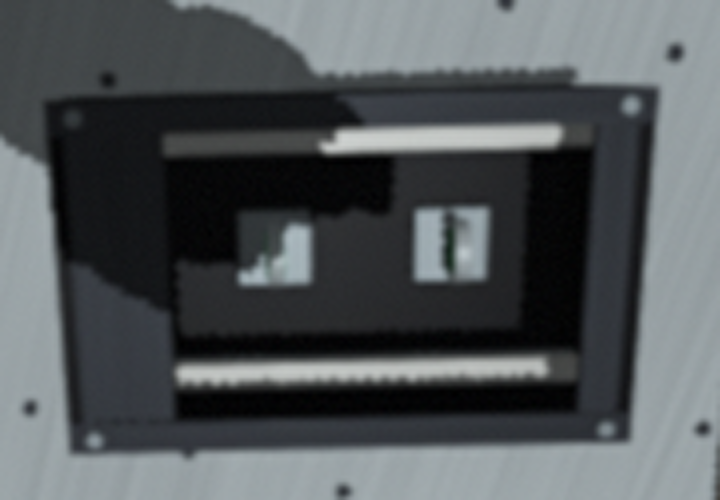

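Run:
```python
from h import *
import pickle
C,im=pickle.load(open('w2.pkl','rb'))
def f(z4,n):
    uv=np.array(z4)/4.+[195,90]-0.375
    w=px2w(C,uv,0.09)[:,:2]; print(n,w.tolist(), np.linalg.norm(np.roll(w,-1,0)-w,axis=1))
    print(w.mean(0), np.degrees(np.arctan2(*(w[1]+w[2]-w[3]-w[0])[::-1])))
f([(73,119),(632,105),(607,429),(95,440)],'screw')
f([(47,102),(657,88),(630,440),(72,453)],'outer')
f([(162,134),(595,123),(577,411),(178,418)],'open')
```

```text
screw [[0.4280920032355281, -0.16088313162760196], [0.610617092284524, -0.10448784114056155], [0.6447812450331549, -0.21573283056912193], [0.46250263420217785, -0.2717374049836392]] [0.191  0.1164 0.1907 0.1161]
[ 0.5365 -0.1882] 17.12461686102206
outer [[0.41827667828247844, -0.15782127038053262], [0.6167256253592518, -0.09696708122387254], [0.6546131642871815, -0.21744209910811602], [0.4554163087026536, -0.279079849217327]] [0.2076 0.1263 0.2085 0.1268]
[ 0.5363 -0.1878] 17.121073778281254
open [[0.4586800162535386, -0.15742992186101099], [0.600617323945483, -0.11350420303115792], [0.6315417772315558, -0.2121895082401919], [0.4901095070160511, -0.254986288826785]] [0.1486 0.1034 0.1478 0.1025]
[ 0.5452 -0.1845] 17.016219934423173
```

Run:
```python
from h import *
p,r=plan([0.557,0.231,0.20],orient(-0.159),15)
```

```text
[[[0.0115,-0.0268,0.0087,0,0.0001,0.0289],[0.0108,-0.0272,0.0087,0.0001,0,0.0289],[0.01,-0.0274,0.0087,-0,0.0001,0.029],[0.0092,-0.0277,0.0088,0,0,0.0289],[0.0083,-0.028,0.0087,0.0001,0.0001,0.0289]]]
[[[0.0076,-0.0282,0.0087,-0,0.0001,0.0289],[0.0067,-0.0284,0.0087,0,0,0.029],[0.0059,-0.0286,0.0088,0,0.0001,0.0289],[0.0051,-0.0288,0.0087,0.0001,0,0.0289],[0.0043,-0.0289,0.0087,0,0.0001,0.0289]]]
[[[0.0034,-0.0289,0.0087,0,0.0001,0.029],[0.0026,-0.0291,0.0088,0.0001,0,0.0289],[0.0017,-0.0292,0.0087,-0,0.0001,0.0289],[0.0009,-0.0292,0.0087,0,0,0.0289],[0,-0.0292,0.0087,0.0001,0.0001,0.029]]]
```

Call:
{"api": "move_arm", "payload": {"series": [[[0.0115,-0.0268,0.0087,0,0,0.029],[0.0108,-0.0272,0.0087,0,0,0.029],[0.01,-0.0274,0.0087,0,0,0.029],[0.0092,-0.0277,0.0087,0,0,0.029],[0.0083,-0.028,0.0087,0,0,0.029]]]}}

```text
clock: 2.62
tcp_pos: [0.5187, -0.0573, 0.2873]
tool_rot: [0.998, 0.064, -0.0, 0.0]
force: [-0.1, 0.4, 0.5]
width: 0.0854
```

Call:
{"api": "move_arm", "payload": {"series": [[[0.0076,-0.0282,0.0087,0,0,0.029],[0.0067,-0.0284,0.0087,0,0,0.029],[0.0059,-0.0286,0.0087,0,0,0.029],[0.0051,-0.0288,0.0087,0,0,0.029],[0.0043,-0.0289,0.0087,0,0,0.029]]]}}

```text
clock: 3.03
tcp_pos: [0.5381, 0.0875, 0.2437]
tool_rot: [1.0, -0.009, -0.0, 0.0]
force: [0.7, -0.5, -0.3]
width: 0.0854
```

Call:
{"api": "move_arm", "payload": {"series": [[[0.0034,-0.0289,0.0087,0,0,0.029],[0.0026,-0.029,0.0087,0,0,0.029],[0.0017,-0.0292,0.0087,0,0,0.029],[0.0009,-0.0292,0.0087,0,0,0.029],[0,-0.0292,0.0087,0,0,0.029]]]}}

```text
clock: 3.45
tcp_pos: [0.5575, 0.2321, 0.1999]
tool_rot: [0.997, -0.081, -0.0, 0.001]
force: [-0.3, 0.4, 0.0]
width: 0.0854
```

Call:
{"api": "move_arm", "payload": {"series": [[[0,0,0.01,0,0,0],[0,0,0.01,0,0,0],[0,0,0.005,0,0,0],[0,0,0,0,0,0],[0,0,0,0,0,0]]]}}

```text
clock: 3.87
tcp_pos: [0.5572, 0.2305, 0.1756]
tool_rot: [0.997, -0.08, -0.0, 0.001]
force: [-0.6, -0.7, 0.7]
width: 0.0855
```

Run:
```python
from h import *
import pickle
st()
C=cam('wrist'); im=snapshot('wrist'); pickle.dump((C,im),open('w3.pkl','wb')); save(im,'w3.png',1.5)
print([(r['confidence'],r['position']) for r in nets.pinpoint('panel_handle','wrist')])
hsv=cv2.cvtColor(im,cv2.COLOR_RGB2HSV)
m=cv2.inRange(hsv,(5,150,60),(20,255,255))
cs,_=cv2.findContours(m,cv2.RETR_EXTERNAL,cv2.CHAIN_APPROX_NONE)
c=max(cs,key=cv2.contourArea)[:,0]
for z in (0.006,0.009):
  w=px2w(C,c,z)[:,:2]
  print(cv2.minAreaRect((w*1000).astype(np.float32)))
st()
```

```text
t 3.87 p [0.5572 0.2305 0.1756] x [ 0.9872 -0.1593 -0.0001] z [-0.0003 -0.0012 -1.    ] F [-0.649  -0.6541  0.714 ] T [ 0.0071  0.0494 -0.0198] w 0.085479515705192
[(0.7, [0.302, 0.1496, 0.0362]), (0.58, [0.5596, 0.235, 0.0394])]
((558.3619384765625, 232.6487579345703), (99.96035766601562, 173.149169921875), 80.82474517822266)
((558.4697265625, 233.3348846435547), (98.99647521972656, 171.47955322265625), 80.82474517822266)
t 3.97 p [0.5574 0.2315 0.1764] x [ 0.9874 -0.1584  0.0012] z [ 0.0012 -0.0002 -1.    ] F [ 0.7931 -0.0695  0.5985] T [-0.0364 -0.0116 -0.0238] w 0.08580718124669978
```

View pics/w3.png

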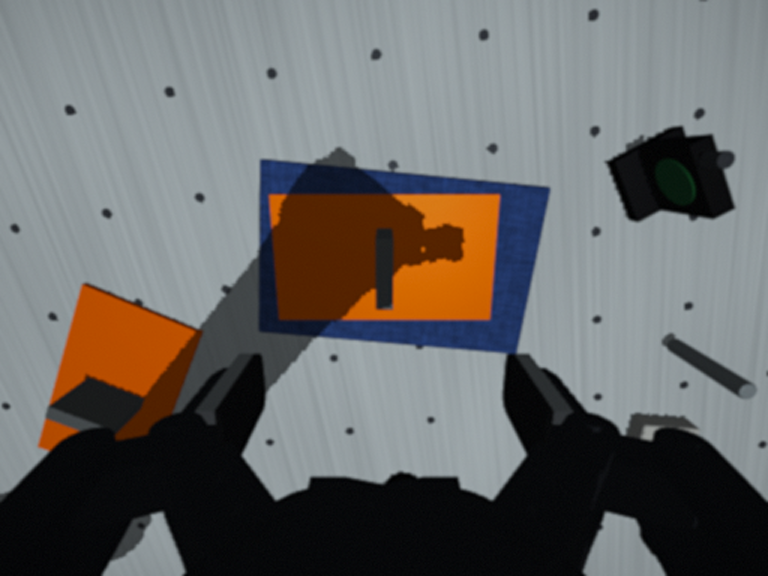

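Call:
{"api": "move_arm", "payload": {"series": [[[0,-0.0005,0.028,0,0,0],[0,-0.0005,0.028,0,0,0],[0.0005,-0.0005,0.028,0,0,0],[0,0,0.028,0,0,0],[0,0,0.028,0,0,0]]]}}

```text
clock: 4.38
tcp_pos: [0.5584, 0.2336, 0.0355]
tool_rot: [0.997, -0.079, 0.001, -0.0]
force: [-1.1, -0.4, -0.0]
width: 0.0856
```

Call:
{"api": "move_arm", "payload": {"series": [[[0,0,0.008,0,0,0],[0,0,0.006,0,0,0],[0,0,0.003,0,0,0],[0,0,0,0,0,0],[0,0,0,0,0,0]]]}}

```text
clock: 4.8
tcp_pos: [0.5586, 0.2346, 0.0204]
tool_rot: [0.997, -0.079, 0.001, -0.001]
force: [-0.2, -0.2, 0.7]
width: 0.0853
```

Call:
{"api": "move_arm", "payload": {"series": [[[0,0,0,0,0,0],[0,0,0,0,0,0],[0,0,0,0,0,0],[0,0,0,0,0,0],[0,0,0,0,0,0]]], "jaw": 0, "newtons": 50}}

```text
clock: 5.22
tcp_pos: [0.5576, 0.2341, 0.019]
tool_rot: [0.997, -0.078, 0.0, -0.0]
force: [0.3, -0.2, -0.6]
width: 0.0252
```

Run:
```python
from h import *
st()
im=snapshot('wrist'); save(im,'w4.png',1.5)
```

```text
t 5.22 p [0.5576 0.2341 0.019 ] x [ 0.9877 -0.1564  0.0004] z [ 0.0004  0.     -1.    ] F [ 0.2556 -0.1734 -0.5778] T [-0.0162  0.0294 -0.0174] w 0.02520546925507704
```

View pics/w4.png

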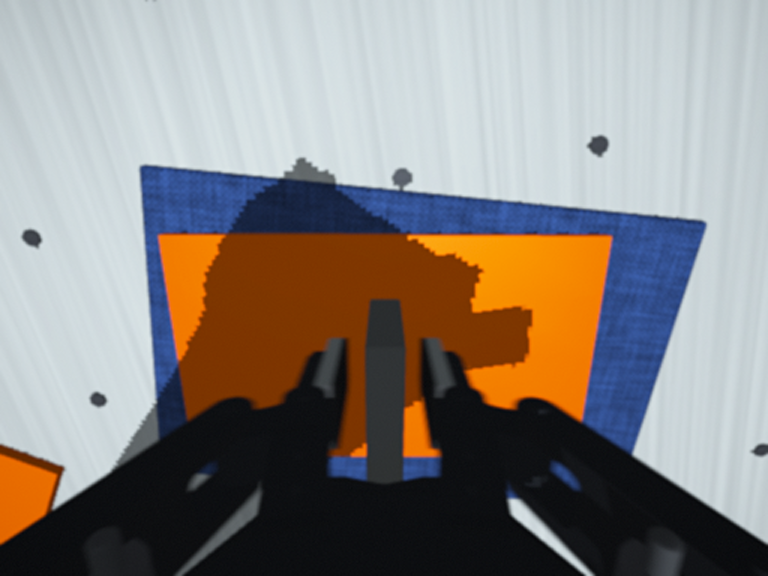

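Call:
{"api": "move_arm", "payload": {"series": [[[0,0,0,0,0,0],[0,0,0,0,0,0],[0,0,0,0,0,0],[0,0,0,0,0,0],[0,0,0,0,0,0]]]}}

```text
clock: 5.68
tcp_pos: [0.5577, 0.2342, 0.019]
tool_rot: [0.997, -0.078, 0.0, -0.0]
force: [0.2, -0.2, 2.6]
width: 0.0116
```

Call:
{"api": "move_arm", "payload": {"series": [[[0,0,-0.002,0,0,0],[0,0,-0.006,0,0,0],[0,0,-0.015,0,0,0],[0,0,-0.025,0,0,0],[0,0,-0.03,0,0,0]]]}}

```text
clock: 6.1
tcp_pos: [0.5559, 0.2331, 0.096]
tool_rot: [0.997, -0.078, -0.002, 0.001]
force: [0.0, -0.5, -1.1]
width: 0.0113
```

Run:
```python
from h import *
import pickle
st()
C=cam('wrist');im=snapshot('wrist'); save(im,'w5.png',1.5);pickle.dump((C,im,status.state()),open('w5.pkl','wb'))
```

```text
t 6.1 p [0.5559 0.2331 0.096 ] x [ 0.9877 -0.1561 -0.0041] z [-0.0044 -0.0019 -1.    ] F [ 0.0081 -0.5303 -1.1483] T [-0.0496 -0.1223  0.0371] w 0.01133443467347272
```

View pics/w5.png

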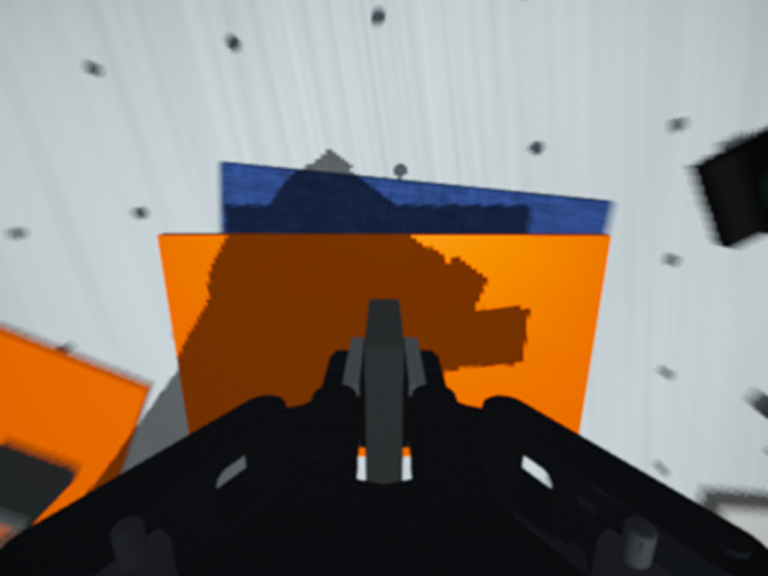

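Run:
```python
from h import *
import pickle
C,im,s=pickle.load(open('w5.pkl','rb'))
rt=R.from_quat(s['tool_rot'])
hsv=cv2.cvtColor(im,cv2.COLOR_RGB2HSV)
m=cv2.inRange(hsv,(5,150,60),(20,255,255))
# edges
for row in range(150,172,1):
    c=np.where(m[row,100:412])[0]
    if len(c): print(row,c[0]+100,c[-1]+100,len(c),end=' | ')
for row in (180,220,260):
    c=np.where(m[row,100:412])[0];print(row,c[0]+100,c[-1]+100)
K,Rm,t=C
# camera in tool frame
M=rt.as_matrix(); cc=M.T@(-Rm.T@t-s['tcp_pos']); print('cam in tool',cc)
def tool(uv,d):
    uv=np.atleast_2d(uv); ray=((np.linalg.inv(K)@np.c_[uv,np.ones(len(uv))].T).T@Rm)@M
    return cc+ray*((d-cc[2])/ray[:,2])[:,None]
np.savez('pan.npz',cc=cc)
for d in (0.006,0.008,0.010,0.012,0.014):
    P=tool([(105.8,155.7),(406.2,155.7)],d); Q=tool([(120,220),(393.5,220)],d)
    print(d,P[1,0]-P[0,0],P.mean(0),P[:,1],Q[1,0]-Q[0,0],Q.mean(0))
```

```text
156 109 402 294 | 157 106 405 300 | 158 106 406 301 | 159 106 406 301 | 160 106 405 300 | 161 106 405 300 | 162 106 405 300 | 163 106 405 300 | 164 106 405 300 | 165 107 405 299 | 166 107 404 298 | 167 107 404 298 | 168 107 404 298 | 169 107 404 298 | 170 107 404 298 | 171 108 404 297 | 180 109 402
220 115 396
260 122 389
cam in tool [-0.0015 -0.0719 -0.134 ]
0.006 0.1565340791808069 [-0.0031 -0.0476  0.006 ] [-0.0475 -0.0477] 0.15319466362919093 [-0.0027 -0.0113  0.006 ]
0.008 0.15877054301603347 [-0.0032 -0.0472  0.008 ] [-0.0471 -0.0474] 0.15538341592357563 [-0.0027 -0.0104  0.008 ]
0.01 0.16100700685126004 [-0.0032 -0.0469  0.01  ] [-0.0468 -0.047 ] 0.15757216821796033 [-0.0027 -0.0096  0.01  ]
0.012 0.16324347068648665 [-0.0032 -0.0465  0.012 ] [-0.0464 -0.0467] 0.15976092051234503 [-0.0027 -0.0087  0.012 ]
0.014 0.16547993452171322 [-0.0032 -0.0462  0.014 ] [-0.0461 -0.0463] 0.16194967280672973 [-0.0028 -0.0078  0.014 ]
```

Run:
```python
from h import *
import pickle
s=status.state();K,Rm,t=cam('wrist');M=R.from_quat(s['tool_rot']).as_matrix()
cc=M.T@(-Rm.T@t-s['tcp_pos']);RT=Rm@M
print('cam in tool',cc,RT,s['tcp_pos'])
np.savez('handeye.npz',cc=cc,RT=RT,K=K)
def tool(uv,d):
    uv=np.atleast_2d(uv); ray=((np.linalg.inv(K)@np.c_[uv,np.ones(len(uv))].T).T@RT)
    return cc+ray*((d-cc[2])/ray[:,2])[:,None]
for d in (0.006,0.008,0.010,0.012,0.014):
    P=tool([(105.5,156.4),(406,156.4)],d); Q=tool([(114.5,220),(396.5,220)],d)
    print(d,P[1,0]-P[0,0],P.mean(0),P[:,1],Q[1,0]-Q[0,0],Q.mean(0))
```

```text
cam in tool [ 0.0005 -0.0741 -0.1417] [[ 1.      0.0001 -0.0006]
 [-0.0003  0.9585 -0.2852]
 [ 0.0005  0.2852  0.9585]] [0.5597 0.2358 0.1032]
0.006 0.1650983663606403 [ 0.0006 -0.0491  0.006 ] [-0.0492 -0.0491] 0.1661471321267176 [ 0.0005 -0.0114  0.006 ]
0.008 0.1673345245701907 [ 0.0006 -0.0488  0.008 ] [-0.0488 -0.0488] 0.16839749523865083 [ 0.0005 -0.0106  0.008 ]
0.01 0.16957068277974113 [ 0.0006 -0.0485  0.01  ] [-0.0485 -0.0485] 0.17064785835058405 [ 0.0005 -0.0097  0.01  ]
0.012 0.17180684098929155 [ 0.0006 -0.0481  0.012 ] [-0.0481 -0.0481] 0.1728982214625172 [ 0.0005 -0.0089  0.012 ]
0.014 0.17404299919884197 [ 0.0006 -0.0478  0.014 ] [-0.0478 -0.0478] 0.1751485845744504 [ 0.0005 -0.008   0.014 ]
```

```bash
cat >> h.py <<'E'
H=np.array([0.5455,-0.185]); YAW=0.298; DZ=0.0165; PY=0.0015
def tcp_for(xl,zl,thd,dy=0.0):
    """mm, mm, deg: bottom low corner in housing coords -> tcp pos, rot"""
    th=np.radians(thd); u=np.array([np.cos(th),np.sin(th)]); n=np.array([-np.sin(th),np.cos(th)])
    q=np.array([xl,zl])/1e3+0.086*u+DZ*n
    hx=np.array([np.cos(YAW),np.sin(YAW)]); hy=np.array([-np.sin(YAW),np.cos(YAW)])
    xy=H+hx*q[0]+hy*(PY+dy/1e3)
    return np.r_[xy,q[1]],orient(YAW,th)
def where(s=None):
    s=s or status.state(); M=R.from_quat(s['tool_rot']).as_matrix(); p=s['tcp_pos']
    hx=np.array([np.cos(YAW),np.sin(YAW)]); hy=np.array([-np.sin(YAW),np.cos(YAW)])
    th=np.arctan2(M[2,0],M[:2,0]@hx); u=np.array([np.cos(th),np.sin(th)]); n=np.array([-np.sin(th),np.cos(th)])
    d=p[:2]-H; q=np.array([d@hx,p[2]])-0.086*u-DZ*n
    F=s['force']
    print('t %.2f xl %.1f zl %.1f th %.2f y %.1f yawerr %.2f roll %.2f | T.x %.1f | F hx %.1f hy %.1f z %.1f w %.4f'%(s['clock'],q[0]*1e3,q[1]*1e3,np.degrees(th),(d@hy-PY)*1e3,
      np.degrees(np.arctan2(M[1,0],M[0,0])-YAW),np.degrees(np.arcsin(M[2,1])),(q[0]+0.005*n[0])*1e3,F[:2]@hx,F[:2]@hy,F[2],s['width']),'T',s['ft_torque'])
E
python3 - <<'E'
from h import *
st()
s=status.state()
p,r=plan([0.557,0.20,0.23],orient(-0.1),5)
pt,rt=tcp_for(-64,120,17); print(pt)
plan(pt,rt,20,p,r)
E
```

```text
t 6.15 p [0.5597 0.2358 0.1032] x [ 0.9877 -0.1562  0.0062] z [ 0.0067  0.003  -1.    ] F [1.8619 0.1692 2.3124] T [ 0.1826 -0.091   0.0266] w 0.011296819898931394
[[[0.0007,0.007,-0.0254,-0.0008,-0.0013,-0.0114],[0.0007,0.0071,-0.0254,-0.0007,-0.0012,-0.0113],[0.0005,0.0071,-0.0254,-0.0008,-0.0013,-0.0114],[0.0004,0.0072,-0.0253,-0.0007,-0.0012,-0.0113],[0.0002,0.0071,-0.0254,-0.0008,-0.0013,-0.0114]]]
[ 0.5579 -0.1796  0.1609]
[[[0.0019,0.0189,0.0035,0.003,0.0146,-0.0198],[0.0016,0.0189,0.0034,0.0029,0.0147,-0.0197],[0.0011,0.019,0.0034,0.003,0.0146,-0.0198],[0.0006,0.019,0.0033,0.0029,0.0146,-0.0197],[0.0003,0.019,0.0033,0.003,0.0147,-0.0198]]]
[[[-0.0002,0.019,0.0032,0.0029,0.0146,-0.0197],[-0.0006,0.019,0.0032,0.003,0.0147,-0.0198],[-0.001,0.019,0.0031,0.0029,0.0146,-0.0197],[-0.0015,0.019,0.003,0.003,0.0146,-0.0198],[-0.0018,0.019,0.003,0.0029,0.0147,-0.0197]]]
[[[-0.0023,0.0189,0.0029,0.003,0.0146,-0.0198],[-0.0027,0.0189,0.0027,0.0029,0.0146,-0.0197],[-0.0031,0.0189,0.0027,0.003,0.0147,-0.0198],[-0.0035,0.0188,0.0026,0.0029,0.0146,-0.0197],[-0.004,0.0187,0.0025,0.003,0.0147,-0.0198]]]
[[[-0.0043,0.0187,0.0023,0.0029,0.0146,-0.0197],[-0.0047,0.0185,0.0022,0.003,0.0146,-0.0198],[-0.0052,0.0185,0.0021,0.0029,0.0147,-0.0197],[-0.0055,0.0184,0.002,0.003,0.0146,-0.0198],[-0.0059,0.0183,0.0018,0.0029,0.0146,-0.0198]]]
```

Call:
{"api": "move_arm", "payload": {"series": [[[0.0007,0.007,-0.025,0,0,-0.0114],[0.0007,0.007,-0.025,0,0,-0.0114],[0.0005,0.007,-0.025,0,0,-0.0114],[0.0004,0.007,-0.025,0,0,-0.0114],[0.0002,0.007,-0.025,0,0,-0.0114]]]}}

```text
clock: 6.57
tcp_pos: [0.5547, 0.1985, 0.2229]
tool_rot: [0.999, -0.05, -0.0, 0.0]
force: [0.5, -0.3, -1.1]
width: 0.0114
```

Call:
{"api": "move_arm", "payload": {"series": [[[0.002,0.019,0.0035,0.003,0.0146,-0.0198],[0.0015,0.019,0.0034,0.003,0.0146,-0.0198],[0.001,0.019,0.0034,0.003,0.0146,-0.0198],[0.0006,0.019,0.0033,0.003,0.0146,-0.0198],[0.0003,0.019,0.0033,0.003,0.0146,-0.0198]]]}}

```text
clock: 6.98
tcp_pos: [0.5548, 0.1029, 0.2043]
tool_rot: [0.999, 0.0, 0.037, -0.005]
force: [-0.0, -0.9, -2.3]
width: 0.0116
```

Call:
{"api": "move_arm", "payload": {"series": [[[-0.0002,0.019,0.0032,0.003,0.0146,-0.0198],[-0.0006,0.019,0.0032,0.003,0.0146,-0.0198],[-0.001,0.019,0.0031,0.003,0.0146,-0.0198],[-0.0015,0.019,0.003,0.003,0.0146,-0.0198],[-0.0018,0.019,0.003,0.003,0.0146,-0.0198]]]}}

```text
clock: 7.4
tcp_pos: [0.555, 0.0081, 0.187]
tool_rot: [0.996, 0.05, 0.073, -0.011]
force: [0.8, -0.2, -2.4]
width: 0.0115
```

Run:
```python
from h import *
st()
pt,rt=tcp_for(-64,120,17)
plan(pt,rt,10)
```

```text
t 7.4 p [0.555  0.0081 0.187 ] x [0.9843 0.0973 0.1475] z [ 0.1453  0.0294 -0.989 ] F [ 0.8237 -0.1774 -2.4167] T [-0.0657  0.1851  0.0183] w 0.011511035056543571
[[[-0.0019,0.0187,0.0021,0.0029,0.0147,-0.0196],[-0.0024,0.0188,0.0019,0.0029,0.0146,-0.0196],[-0.0027,0.0186,0.0019,0.0029,0.0147,-0.0195],[-0.0031,0.0186,0.0018,0.0029,0.0147,-0.0196],[-0.0035,0.0186,0.0017,0.003,0.0147,-0.0196]]]
[[[-0.0039,0.0185,0.0016,0.0029,0.0146,-0.0196],[-0.0043,0.0184,0.0015,0.0029,0.0147,-0.0196],[-0.0046,0.0183,0.0013,0.0029,0.0147,-0.0196],[-0.005,0.0183,0.0013,0.0029,0.0146,-0.0195],[-0.0054,0.0181,0.0011,0.0029,0.0147,-0.0196]]]
```

Call:
{"api": "move_arm", "payload": {"series": [[[-0.0019,0.0187,0.0018,0.003,0.0147,-0.0196],[-0.0024,0.0187,0.0018,0.003,0.0147,-0.0196],[-0.0027,0.0186,0.0018,0.003,0.0147,-0.0196],[-0.0031,0.0186,0.0018,0.003,0.0147,-0.0196],[-0.0035,0.0186,0.0017,0.003,0.0147,-0.0196]]]}}

```text
clock: 7.82
tcp_pos: [0.5563, -0.0855, 0.1745]
tool_rot: [0.989, 0.098, 0.11, -0.017]
force: [0.8, -0.1, -1.9]
width: 0.0116
```

Call:
{"api": "move_arm", "payload": {"series": [[[-0.0039,0.0185,0.0016,0.003,0.0147,-0.0196],[-0.0043,0.0184,0.0015,0.003,0.0147,-0.0196],[-0.0046,0.0183,0.0013,0.003,0.0147,-0.0196],[-0.005,0.0183,0.0013,0.003,0.0147,-0.0196],[-0.0054,0.0181,0.0011,0.003,0.0147,-0.0196]]]}}

```text
clock: 8.23
tcp_pos: [0.5576, -0.1794, 0.1612]
tool_rot: [0.978, 0.147, 0.146, -0.022]
force: [0.0, 0.4, -1.6]
width: 0.0111
```

Call:
{"api": "move_arm", "payload": {"series": [[[0,0,0,0,0,0],[0,0,0,0,0,0],[0,0,0,0,0,0],[0,0,0,0,0,0],[0,0,0,0,0,0]]]}}

```text
clock: 8.65
tcp_pos: [0.5586, -0.1771, 0.1618]
tool_rot: [0.978, 0.147, 0.146, -0.023]
force: [0.1, -0.0, -1.0]
width: 0.0114
```

Run:
```python
from h import *
st();where()
import pickle
C=cam('wrist');s=status.state();im=snapshot('wrist'); save(im,'w6.png',1.5);pickle.dump((C,im,s),open('w6.pkl','wb'))
where()
```

```text
t 8.65 p [ 0.5586 -0.1771  0.1618] x [0.9137 0.2817 0.293 ] z [ 0.2797  0.0873 -0.9561] F [ 0.1199 -0.0095 -1.0128] T [-0.0859  0.436   0.008 ] w 0.01140891595906733
t 8.65 xl -62.6 zl 120.9 th 17.04 y 2.2 yawerr 0.06 roll -0.06 | T.x -64.1 | F hx 0.1 hy -0.0 z -1.0 w 0.0114 T [-0.0859  0.436   0.008 ]
t 8.70 xl -62.6 zl 120.8 th 17.04 y 2.0 yawerr 0.05 roll -0.05 | T.x -64.1 | F hx -0.1 hy -0.8 z -1.9 w 0.0112 T [-0.1178  0.4095 -0.072 ]
```

View pics/w6.png

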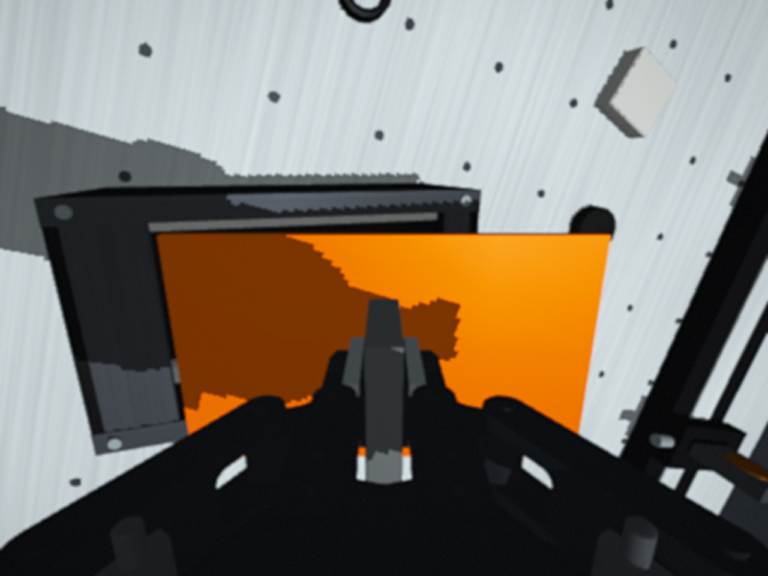

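Run:
```python
from h import *
import pickle
C,im,s=pickle.load(open('w6.pkl','rb'))
w=px2w(C,np.array([(63,212),(466,201),(114,444)])/1.5-0.17,0.09)[:,:2]; print(w)
h=np.array([[.4281,-.1609],[.6106,-.1045],[.4625,-.2717]])
hx=np.array([np.cos(YAW),np.sin(YAW)]); hy=np.array([-np.sin(YAW),np.cos(YAW)])
print((w-H)@np.c_[hx,hy]*1e3); print((h-H)@np.c_[hx,hy]*1e3)
d=w[1]-w[0];print(np.degrees(np.arctan2(d[1],d[0])), np.linalg.norm(d))
# panel edge
hsv=cv2.cvtColor(im,cv2.COLOR_RGB2HSV)
m=cv2.inRange(hsv,(5,150,60),(20,255,255))
for col in (110,130,150,170,250,330,390,400):
    print(col,np.where(m[:,col])[0][0],end=' ')
for row in (158,165,180,220): c=np.where(m[row,100:412])[0];print(row,c[0]+100,c[-1]+100)
```

```text
[[ 0.4277 -0.1609]
 [ 0.6107 -0.1048]
 [ 0.4618 -0.2726]]
[[-105.5013   57.6268]
 [  85.8394   57.5545]
 [-105.6991  -59.2019]]
[[-105.1497   57.5075]
 [  85.8663   57.8381]
 [-104.7977  -58.5092]]
17.052487945145888 0.19134078499632903
110 155 130 155 150 155 170 155 250 155 330 156 390 155 400 155 158 104 407
165 106 404
180 108 402
220 114 395
```

```bash
sed -i 's/^H=.*/H=np.array([0.5457,-0.1856]); YAW=0.298; DZ=0.0165; PY=0.0017/' h.py
python3 - <<'E'
from h import *
where()
p,r=tcp_for(-66.5,98,17)
plan(p,r,5)
E
```

```text
t 8.70 xl -62.6 zl 120.8 th 17.04 y 2.5 yawerr 0.05 roll -0.05 | T.x -64.1 | F hx -0.1 hy -0.8 z -1.9 w 0.0112 T [-0.1178  0.4095 -0.072 ]
[[[-0.0021,0.0005,0.0041,-0.0002,-0.0001,0.0002],[-0.0021,0.0005,0.0042,-0.0003,-0.0002,0.0001],[-0.002,0.0005,0.0042,-0.0002,-0.0001,0.0002],[-0.0021,0.0005,0.0041,-0.0003,-0.0002,0.0002],[-0.0021,0.0005,0.0042,-0.0002,-0.0001,0.0002]]]
```

Call:
{"api": "move_arm", "payload": {"series": [[[-0.002,0.0005,0.0042,0,0,0],[-0.002,0.0005,0.0042,0,0,0],[-0.002,0.0005,0.0042,0,0,0],[-0.002,0.0005,0.0042,0,0,0],[-0.002,0.0005,0.0042,0,0,0]]]}}

```text
clock: 9.12
tcp_pos: [0.5555, -0.182, 0.1377]
tool_rot: [0.978, 0.146, 0.146, -0.023]
force: [0.1, -0.0, -1.5]
width: 0.0112
```

Call:
{"api": "move_arm", "payload": {"series": [[[0,0,0,0,0,0],[0,0,0,0,0,0],[0,0,0,0,0,0],[0,0,0,0,0,0],[0,0,0,0,0,0]]]}}

```text
clock: 9.53
tcp_pos: [0.556, -0.182, 0.1388]
tool_rot: [0.978, 0.146, 0.147, -0.022]
force: [-0.4, -0.6, -2.2]
width: 0.0113
```

Run:
```python
from h import *
where()
import pickle
C=cam('wrist');s=status.state();im=snapshot('wrist'); save(im,'w7.png',1.5);pickle.dump((C,im,s),open('w7.pkl','wb'))
where()
save(cv2.resize(im[110:300,10:330],None,fx=2.5,fy=2.5,interpolation=cv2.INTER_CUBIC),'w7z.png')
```

```text
t 9.53 xl -66.5 zl 97.8 th 17.05 y -1.3 yawerr -0.06 roll -0.05 | T.x -67.9 | F hx -0.6 hy -0.4 z -2.2 w 0.0113 T [-0.0783  0.4264  0.0039]
t 9.58 xl -66.5 zl 97.7 th 17.05 y -1.3 yawerr -0.07 roll -0.05 | T.x -68.0 | F hx 0.8 hy 0.8 z -1.3 w 0.0112 T [-0.1593  0.3822 -0.0525]
```

View pics/w7z.png

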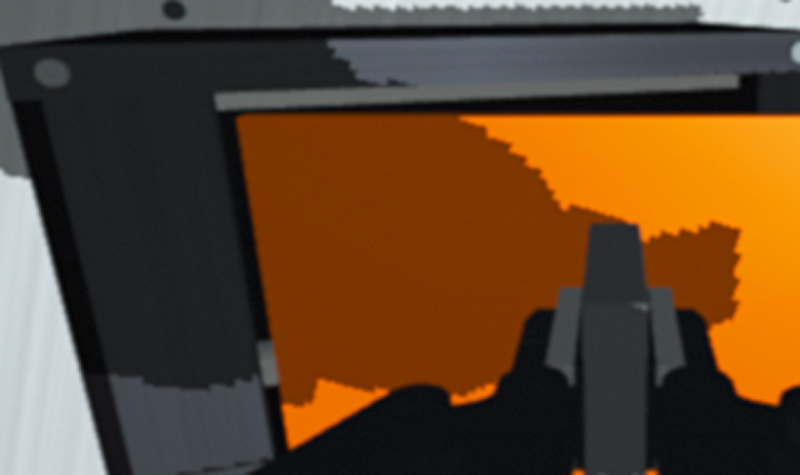

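Call:
{"api": "move_arm", "payload": {"series": [[[0,-0.0007,0,0,0,0.0005],[0,-0.0006,0,0,0,0.0005],[0,0,0,0,0,0],[0,0,0,0,0,0],[0,0,0,0,0,0]]]}}

```text
clock: 10.0
tcp_pos: [0.5554, -0.1807, 0.1385]
tool_rot: [0.978, 0.146, 0.146, -0.023]
force: [0.2, 0.8, -1.8]
width: 0.0113
```

Run:
```python
from h import *
where()
p,r=tcp_for(-66.5,90,17)
plan(p,r,5)
```

```text
t 10.00 xl -66.7 zl 97.5 th 17.03 y 0.1 yawerr -0.13 roll -0.08 | T.x -68.1 | F hx 0.4 hy 0.7 z -1.8 w 0.0113 T [-0.0913  0.3276 -0.0257]
[[[-0.0004,0,0.0015,-0.0002,-0.0001,-0.0004],[-0.0004,0.0001,0.0014,-0.0001,-0.0001,-0.0005],[-0.0004,-0,0.0015,-0.0002,-0.0001,-0.0004],[-0.0004,0,0.0014,-0.0002,-0.0001,-0.0004],[-0.0004,0,0.0015,-0.0001,-0.0001,-0.0004]]]
```

Call:
{"api": "move_arm", "payload": {"series": [[[-0.0008,0,0.0027,0,0,-0.0005],[-0.0008,0,0.0027,0,0,-0.0005],[-0.0008,0,0.0027,0,0,-0.0005],[-0.0008,0,0.0027,0,0,-0.0005],[-0.0008,0,0.0027,0,0,0]]]}}

```text
clock: 10.42
tcp_pos: [0.5554, -0.1806, 0.1239]
tool_rot: [0.978, 0.147, 0.146, -0.023]
force: [0.4, 0.2, -1.1]
width: 0.0112
```

Run:
```python
from h import *
where()
im=snapshot('wrist')
save(cv2.resize(im[110:300,10:330],None,fx=2.5,fy=2.5,interpolation=cv2.INTER_CUBIC),'w8z.png')
where()
```

```text
t 10.42 xl -66.6 zl 83.0 th 17.02 y 0.2 yawerr -0.01 roll -0.07 | T.x -68.1 | F hx 0.4 hy 0.1 z -1.1 w 0.0112 T [-0.1534  0.3939 -0.0019]
t 10.47 xl -67.0 zl 82.5 th 16.97 y 0.4 yawerr -0.03 roll -0.11 | T.x -68.5 | F hx -0.4 hy 0.3 z -2.3 w 0.0114 T [-0.1587  0.4158  0.0086]
```

View pics/w8z.png

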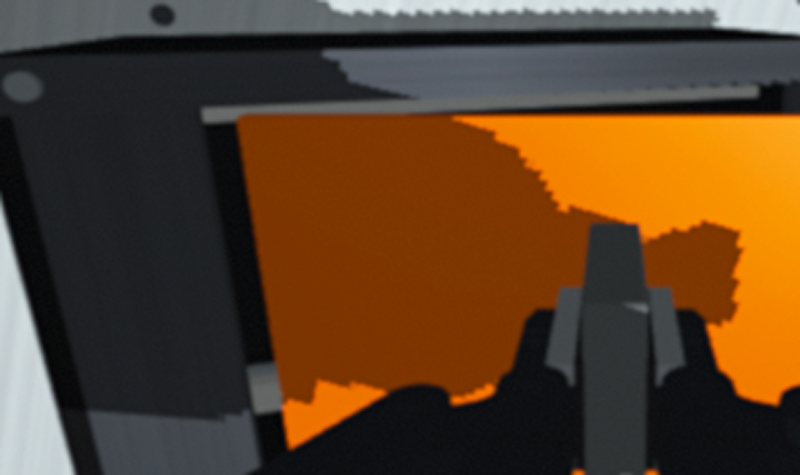

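Call:
{"api": "move_arm", "payload": {"series": [[[-0.0006,0,0.002,0,0,0],[-0.0006,0,0.002,0,0,0],[-0.0006,0,0.002,0,0,0],[-0.0006,0,0.002,0,0,0],[-0.0005,0,0.0015,0,0,0]]]}}

```text
clock: 10.88
tcp_pos: [0.5555, -0.1807, 0.1142]
tool_rot: [0.978, 0.147, 0.146, -0.022]
force: [0.1, -0.7, -1.0]
width: 0.0114
```

Run:
```python
from h import *
where()
```

```text
t 10.88 xl -66.6 zl 73.2 th 17.02 y 0.2 yawerr -0.02 roll -0.06 | T.x -68.1 | F hx -0.1 hy -0.7 z -1.0 w 0.0114 T [-0.1221  0.398  -0.0502]
```

Call:
{"api": "move_arm", "payload": {"series": [[[-0.0027,0,-0.0008,0,0,0],[-0.0027,0,-0.0008,0,0,0],[-0.0027,0,-0.0008,0,0,0],[-0.0027,0,-0.0008,0,0,0],[-0.0027,0,-0.0008,0,0,0]]]}}

```text
clock: 11.3
tcp_pos: [0.5417, -0.185, 0.1144]
tool_rot: [0.978, 0.147, 0.146, -0.022]
force: [0.2, 0.5, -2.0]
width: 0.0113
```

Run:
```python
from h import *
where()
im=snapshot('wrist')
save(cv2.resize(im[110:300,10:330],None,fx=2.5,fy=2.5,interpolation=cv2.INTER_CUBIC),'w9z.png')
where()
```

```text
t 11.30 xl -81.0 zl 73.5 th 17.03 y 0.0 yawerr -0.02 roll -0.04 | T.x -82.5 | F hx 0.3 hy 0.4 z -2.0 w 0.0113 T [-0.1974  0.3654  0.0082]
t 11.35 xl -81.8 zl 73.3 th 16.97 y -0.0 yawerr -0.05 roll -0.05 | T.x -83.3 | F hx -0.5 hy -0.1 z -2.7 w 0.0112 T [-0.1546  0.4447 -0.0123]
```

View pics/w9z.png

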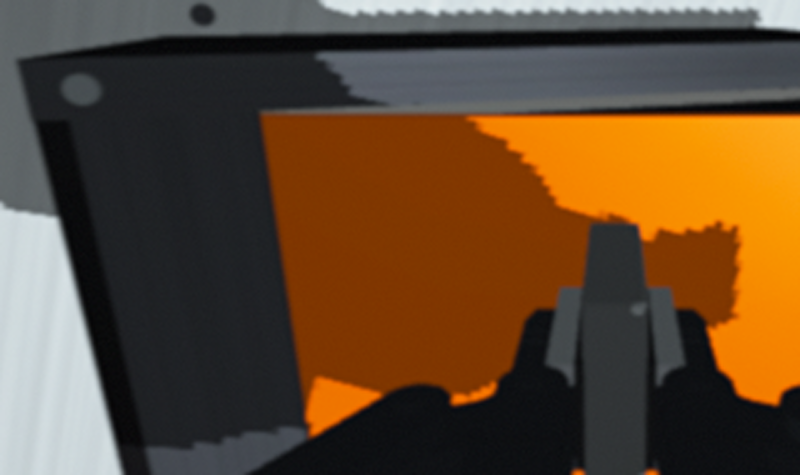

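Call:
{"api": "move_arm", "payload": {"series": [[[-0.0005,0,0.0017,0,0,0],[-0.0005,0,0.0017,0,0,0],[-0.0005,0,0.0017,0,0,0],[-0.0005,0,0.0017,0,0,0],[-0.0003,0,0.001,0,0,0]]]}}

```text
clock: 11.77
tcp_pos: [0.5421, -0.1846, 0.1058]
tool_rot: [0.978, 0.147, 0.146, -0.023]
force: [0.1, -0.3, -1.6]
width: 0.0116
```

```bash
python3 -c "
from h import *
where()"
```

```text
t 11.77 xl -80.5 zl 64.9 th 17.01 y 0.3 yawerr -0.00 roll -0.07 | T.x -82.0 | F hx 0.0 hy -0.4 z -1.6 w 0.0116 T [-0.1616  0.4486 -0.0094]
```

Call:
{"api": "move_arm", "payload": {"series": [[[-0.0001,0,0.0004,0,0,0],[-0.0001,0,0.0004,0,0,0],[-0.0002,0,0.0004,0,0,0],[-0.0001,0,0.0004,0,0,0],[-0.0001,0,0.0004,0,0,0]]]}}

```text
clock: 12.18
tcp_pos: [0.5422, -0.1847, 0.1041]
tool_rot: [0.978, 0.147, 0.146, -0.022]
force: [0.1, 0.2, -1.3]
width: 0.0115
```

```bash
python3 -c "
from h import *
where()"
```

```text
t 12.18 xl -80.5 zl 63.2 th 17.03 y 0.2 yawerr -0.01 roll -0.05 | T.x -81.9 | F hx 0.1 hy 0.2 z -1.3 w 0.0115 T [-0.0496  0.4507  0.0256]
```

Call:
{"api": "move_arm", "payload": {"series": [[[-0.0001,0,0.0004,0,0,0],[-0.0001,0,0.0004,0,0,0],[-0.0002,0,0.0004,0,0,0],[-0.0001,0,0.0004,0,0,0],[-0.0001,0,0.0004,0,0,0]]]}}

```text
clock: 12.6
tcp_pos: [0.5422, -0.1847, 0.102]
tool_rot: [0.978, 0.147, 0.146, -0.022]
force: [-0.5, -0.3, -1.3]
width: 0.0117
```

```bash
python3 -c "
from h import *
where()"
```

```text
t 12.60 xl -80.5 zl 61.0 th 17.02 y 0.2 yawerr -0.01 roll -0.05 | T.x -82.0 | F hx -0.5 hy -0.1 z -1.3 w 0.0117 T [-0.1308  0.394  -0.0007]
```

Call:
{"api": "move_arm", "payload": {"series": [[[-0.0001,0,0.0004,0,0,0],[-0.0001,0,0.0004,0,0,0],[-0.0002,0,0.0004,0,0,0],[-0.0001,0,0.0004,0,0,0],[-0.0001,0,0.0004,0,0,0]]]}}

```text
clock: 13.02
tcp_pos: [0.5422, -0.1847, 0.0999]
tool_rot: [0.978, 0.147, 0.146, -0.022]
force: [0.5, 0.2, -1.6]
width: 0.011
```

```bash
python3 -c "
from h import *
where()"
```

```text
t 13.02 xl -80.5 zl 58.9 th 17.03 y 0.2 yawerr -0.01 roll -0.05 | T.x -82.0 | F hx 0.5 hy 0.1 z -1.6 w 0.0110 T [-0.1203  0.3687  0.0477]
```

Call:
{"api": "move_arm", "payload": {"series": [[[-0.0001,0,0.0004,0,0,0],[-0.0001,0,0.0004,0,0,0],[-0.0002,0,0.0004,0,0,0],[-0.0001,0,0.0004,0,0,0],[-0.0001,0,0.0004,0,0,0]]]}}

```text
clock: 13.43
tcp_pos: [0.5422, -0.1847, 0.0978]
tool_rot: [0.978, 0.147, 0.146, -0.022]
force: [-0.2, 0.0, -0.9]
width: 0.0113
```

```bash
python3 -c "
from h import *
where()"
```

```text
t 13.43 xl -80.5 zl 56.8 th 17.03 y 0.2 yawerr -0.01 roll -0.05 | T.x -82.0 | F hx -0.2 hy 0.1 z -0.9 w 0.0113 T [-0.1161  0.4131  0.0082]
```

Call:
{"api": "move_arm", "payload": {"series": [[[-0.0001,0,0.0004,0,0,0],[-0.0001,0,0.0004,0,0,0],[-0.0002,0,0.0004,0,0,0],[-0.0001,0,0.0004,0,0,0],[-0.0001,0,0.0004,0,0,0]]]}}

```text
clock: 13.85
tcp_pos: [0.5422, -0.1847, 0.0957]
tool_rot: [0.978, 0.147, 0.146, -0.022]
force: [0.4, 0.5, -1.9]
width: 0.0114
```

```bash
python3 -c "
from h import *
where()"
```

```text
t 13.85 xl -80.5 zl 54.7 th 17.03 y 0.2 yawerr -0.01 roll -0.05 | T.x -82.0 | F hx 0.5 hy 0.4 z -1.9 w 0.0114 T [-0.1186  0.4066 -0.0246]
```

Call:
{"api": "move_arm", "payload": {"series": [[[-0.0001,0,0.0004,0,0,0],[-0.0001,0,0.0004,0,0,0],[-0.0002,0,0.0004,0,0,0],[-0.0001,0,0.0004,0,0,0],[-0.0001,0,0.0004,0,0,0]]]}}

```text
clock: 14.27
tcp_pos: [0.5422, -0.1847, 0.0936]
tool_rot: [0.978, 0.147, 0.146, -0.022]
force: [-0.5, -0.4, -1.0]
width: 0.0109
```

```bash
python3 -c "
from h import *
where()"
```

```text
t 14.27 xl -80.5 zl 52.7 th 17.03 y 0.2 yawerr -0.01 roll -0.05 | T.x -82.0 | F hx -0.5 hy -0.2 z -1.0 w 0.0109 T [-0.106   0.3916 -0.0209]
```

Call:
{"api": "move_arm", "payload": {"series": [[[-0.0001,0,0.0004,0,0,0],[-0.0001,0,0.0004,0,0,0],[-0.0002,0,0.0004,0,0,0],[-0.0001,0,0.0004,0,0,0],[-0.0001,0,0.0004,0,0,0]]]}}

```text
clock: 14.68
tcp_pos: [0.5422, -0.1847, 0.0916]
tool_rot: [0.978, 0.147, 0.146, -0.022]
force: [0.4, 0.5, -2.1]
width: 0.0115
```

```bash
python3 -c "
from h import *
where()"
```

```text
t 14.68 xl -80.5 zl 50.6 th 17.03 y 0.1 yawerr -0.01 roll -0.05 | T.x -81.9 | F hx 0.5 hy 0.4 z -2.1 w 0.0115 T [-0.1073  0.3985  0.0125]
```

Call:
{"api": "move_arm", "payload": {"series": [[[-0.0001,0,0.0004,0,0,0],[-0.0001,0,0.0004,0,0,0],[-0.0002,0,0.0004,0,0,0],[-0.0001,0,0.0004,0,0,0],[-0.0001,0,0.0004,0,0,0]]]}}

```text
clock: 15.1
tcp_pos: [0.5422, -0.1847, 0.0894]
tool_rot: [0.978, 0.147, 0.146, -0.022]
force: [0.5, -0.4, -2.5]
width: 0.011
```

```bash
python3 -c "
from h import *
where()"
```

```text
t 15.10 xl -80.4 zl 48.5 th 17.03 y 0.2 yawerr -0.01 roll -0.05 | T.x -81.9 | F hx 0.4 hy -0.5 z -2.5 w 0.0110 T [-0.13    0.3852  0.0262]
```

Call:
{"api": "move_arm", "payload": {"series": [[[-0.0001,0,0.0003,0,0,0],[-0.0001,0,0.0003,0,0,0],[-0.0001,0,0.0003,0,0,0],[-0.0001,0,0.0003,0,0,0],[-0.0001,0,0.0003,0,0,0]]]}}

```text
clock: 15.52
tcp_pos: [0.5422, -0.1847, 0.0879]
tool_rot: [0.978, 0.147, 0.146, -0.022]
force: [-0.4, -0.2, -1.3]
width: 0.0114
```

```bash
python3 -c "
from h import *
where()"
```

```text
t 15.52 xl -80.5 zl 46.9 th 17.03 y 0.2 yawerr -0.01 roll -0.05 | T.x -81.9 | F hx -0.4 hy -0.0 z -1.3 w 0.0114 T [-0.1298  0.4112  0.021 ]
```

Run:
```python
from h import *
im=snapshot('wrist'); save(im,'w10.png',1.5)
hsv=cv2.cvtColor(im,cv2.COLOR_RGB2HSV)
m=cv2.inRange(hsv,(5,150,60),(20,255,255))
for col in (110,130,150,170,250,330,390,400):
    print(col,np.where(m[:,col])[0][0],end=' ')
for row in (158,165,180,220): c=np.where(m[row,100:412])[0];print(row,c[0]+100,c[-1]+100)
C=cam('wrist')
w=px2w(C,np.array([(63,212),(466,201),(114,444)])/1.5-0.17,0.09)[:,:2]
```

```text
110 163 130 162 150 161 170 161 250 156 330 156 390 155 400 155 158 203 405
165 106 404
180 108 402
220 114 395
```

View pics/w10.png

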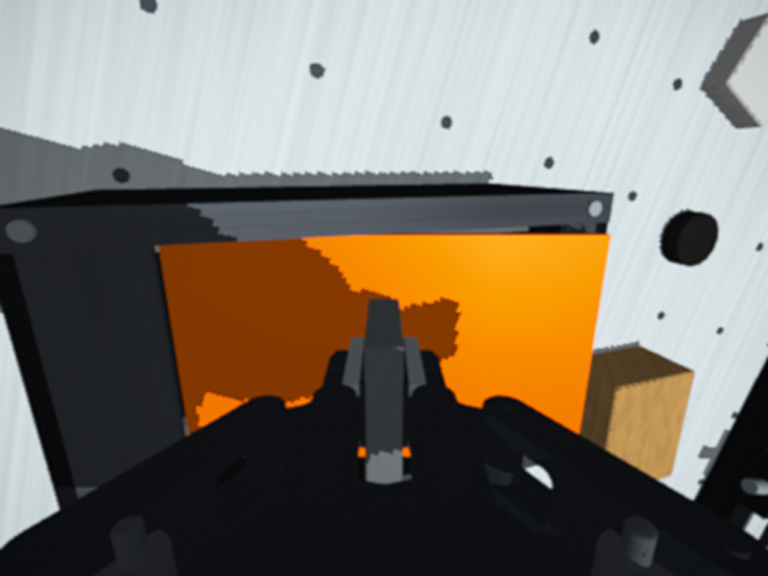

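Call:
{"api": "move_arm", "payload": {"series": [[[-0.0001,0,0.0003,0,0,0],[-0.0001,0,0.0003,0,0,0],[-0.0001,0,0.0003,0,0,0],[0,0,0.0001,0,0,0],[0,0,0,0,0,0]]]}}

```text
clock: 15.98
tcp_pos: [0.5422, -0.1847, 0.0869]
tool_rot: [0.978, 0.147, 0.146, -0.022]
force: [0.6, -0.2, -1.4]
width: 0.0118
```

```bash
python3 -c "
from h import *
where()"
```

```text
t 15.98 xl -80.4 zl 45.9 th 17.03 y 0.2 yawerr -0.01 roll -0.05 | T.x -81.9 | F hx 0.5 hy -0.3 z -1.4 w 0.0118 T [-0.1501  0.375   0.0671]
```

Call:
{"api": "move_arm", "payload": {"series": [[[-0.0001,0,0.0003,0,0,0],[-0.0001,0,0.0003,0,0,0],[-0.0001,0,0.0003,0,0,0],[0,0,0.0001,0,0,0],[0,0,0,0,0,0]]]}}

```text
clock: 16.4
tcp_pos: [0.5424, -0.1847, 0.086]
tool_rot: [0.978, 0.147, 0.146, -0.022]
force: [-0.7, -0.8, 0.9]
width: 0.0112
```

```bash
python3 -c "
from h import *
where()"
```

```text
t 16.40 xl -80.3 zl 45.1 th 17.04 y 0.2 yawerr -0.00 roll -0.04 | T.x -81.8 | F hx -0.9 hy -0.6 z 0.9 w 0.0112 T [-0.1508  0.6142  0.0304]
```

Call:
{"api": "move_arm", "payload": {"series": [[[0.0002,0,-0.0006,0,0,0],[0.0002,0,-0.0006,0,0,0],[-0.0016,0,-0.0005,0,0,0],[-0.0016,0,-0.0005,0,0,0],[0,0,0,0,0,0]]]}}

```text
clock: 16.82
tcp_pos: [0.5384, -0.1859, 0.0868]
tool_rot: [0.978, 0.147, 0.146, -0.023]
force: [-0.7, -0.5, -1.9]
width: 0.0111
```

```bash
python3 -c "
from h import *
where()"
```

```text
t 16.82 xl -84.5 zl 45.9 th 16.98 y 0.2 yawerr -0.04 roll -0.07 | T.x -85.9 | F hx -0.8 hy -0.3 z -1.9 w 0.0111 T [-0.0799  0.3784  0.0042]
```

Call:
{"api": "move_arm", "payload": {"series": [[[-0.0007,0,-0.0002,0,0,0],[-0.0007,0,-0.0002,0,0,0],[-0.0007,0,-0.0002,0,0,0],[-0.0007,0,-0.0002,0,0,0],[0,0,0,0,0,0]]]}}

```text
clock: 17.23
tcp_pos: [0.5365, -0.1865, 0.0872]
tool_rot: [0.978, 0.147, 0.147, -0.022]
force: [1.1, 0.5, -2.1]
width: 0.0117
```

```bash
python3 -c "
from h import *
where()"
```

```text
t 17.23 xl -86.4 zl 46.2 th 17.08 y 0.2 yawerr -0.01 roll -0.04 | T.x -87.8 | F hx 1.2 hy 0.2 z -2.1 w 0.0117 T [-0.0365  0.19   -0.0092]
```

Call:
{"api": "move_arm", "payload": {"series": [[[-0.0008,0,-0.0005,0,0,0],[-0.001,0,-0.0004,0,0,0],[-0.001,0,-0.0003,0,0,0],[-0.001,0,-0.0003,0,0,0],[0,0,0,0,0,0]]], "newtons": 100}}

```text
clock: 17.65
tcp_pos: [0.5328, -0.1876, 0.0877]
tool_rot: [0.978, 0.147, 0.147, -0.022]
force: [2.9, 2.0, -3.1]
width: 0.0111
```

```bash
python3 -c "
from h import *
where()"
```

```text
t 17.65 xl -90.2 zl 46.6 th 17.10 y 0.2 yawerr -0.00 roll -0.04 | T.x -91.7 | F hx 3.4 hy 1.0 z -3.1 w 0.0111 T [ 0.2197 -0.3802 -0.0052]
```

Call:
{"api": "move_arm", "payload": {"series": [[[-0.001,0,-0.0003,0,0,0],[-0.001,0,-0.0003,0,0,0],[-0.001,0,-0.0003,0,0,0],[-0.0005,0,-0.0002,0,0,0],[0,0,0,0,0,0]]]}}

```text
clock: 18.07
tcp_pos: [0.5293, -0.1887, 0.0877]
tool_rot: [0.978, 0.147, 0.147, -0.022]
force: [5.1, 2.0, -3.1]
width: 0.0106
```

```bash
python3 -c "
from h import *
where()"
```

```text
t 18.07 xl -94.0 zl 46.6 th 17.09 y 0.1 yawerr -0.00 roll -0.03 | T.x -95.5 | F hx 5.4 hy 0.4 z -3.1 w 0.0106 T [ 0.3709 -0.7209  0.0143]
```

Run:
```python
from h import *
def tgt(T,zl,th): return tcp_for(T+5*np.sin(np.radians(th)),zl,th)
s=status.state();p,r=s['tcp_pos'],R.from_quat(s['tool_rot'])
for T,zl,th in ((-97.5,47.2,15),(-97.5,47.2,11),(-97.5,47.0,7),(-97.3,46.8,3)):
    q=tgt(T,zl,th); p,r=plan(*q,5,p,r)
```

```text
[[[-0.0003,0,0.0004,-0.0001,-0.0073,-0],[-0.0003,0.0001,0.0004,-0.0001,-0.0073,-0],[-0.0002,-0,0.0004,-0.0002,-0.0072,-0],[-0.0003,0,0.0004,-0.0001,-0.0073,-0],[-0.0003,0,0.0004,-0.0001,-0.0073,-0]]]
[[[0.0001,0,0.0012,-0,-0.014,-0],[0.0002,0,0.0012,-0,-0.0139,-0],[0.0001,0,0.0012,-0,-0.014,-0],[0.0002,0,0.0011,-0,-0.014,-0],[0.0002,0,0.0012,-0,-0.0139,-0]]]
[[[0.0001,0,0.0012,-0,-0.014,-0],[0.0001,0,0.0013,-0,-0.0139,-0],[0.0002,0,0.0012,-0,-0.014,-0],[0.0002,0,0.0012,-0,-0.014,-0],[0.0001,0,0.0013,-0,-0.0139,-0]]]
[[[0.0002,0,0.0012,-0,-0.014,-0],[0.0001,0,0.0013,-0,-0.0139,-0],[0.0002,0,0.0012,-0,-0.014,-0],[0.0002,0,0.0012,-0,-0.014,-0],[0.0003,0,0.0013,-0,-0.014,-0]]]
```

Call:
{"api": "move_arm", "payload": {"series": [[[-0.0003,0,0.0004,0,-0.0073,0],[-0.0003,0,0.0004,0,-0.0073,0],[-0.0003,0,0.0004,0,-0.0073,0],[-0.0003,0,0.0004,0,-0.0073,0],[-0.0003,0,0.0004,0,-0.0073,0]]]}}

```text
clock: 18.48
tcp_pos: [0.5285, -0.1889, 0.085]
tool_rot: [0.98, 0.147, 0.129, -0.02]
force: [5.2, 2.7, -5.6]
width: 0.0106
```

Run:
```python
from h import *
where()
def tgt(T,zl,th): return tcp_for(T+5*np.sin(np.radians(th)),zl,th)
plan(*tgt(-97.5,47.2,11),5)
im=snapshot('wrist'); save(im,'w11.png',1.5)
```

```text
t 18.48 xl -96.3 zl 46.9 th 14.97 y 0.2 yawerr -0.00 roll -0.05 | T.x -97.6 | F hx 5.8 hy 1.1 z -5.6 w 0.0106 T [ 0.3769 -1.1524  0.0088]
[[[0.0002,0,0.0011,-0.0002,-0.0138,0],[0.0001,0.0001,0.0011,-0.0001,-0.0139,0],[0.0002,0,0.0011,-0.0002,-0.0138,0],[0.0002,0,0.0012,-0.0002,-0.0139,0],[0.0002,0.0001,0.0011,-0.0001,-0.0138,0]]]
```

View pics/w11.png

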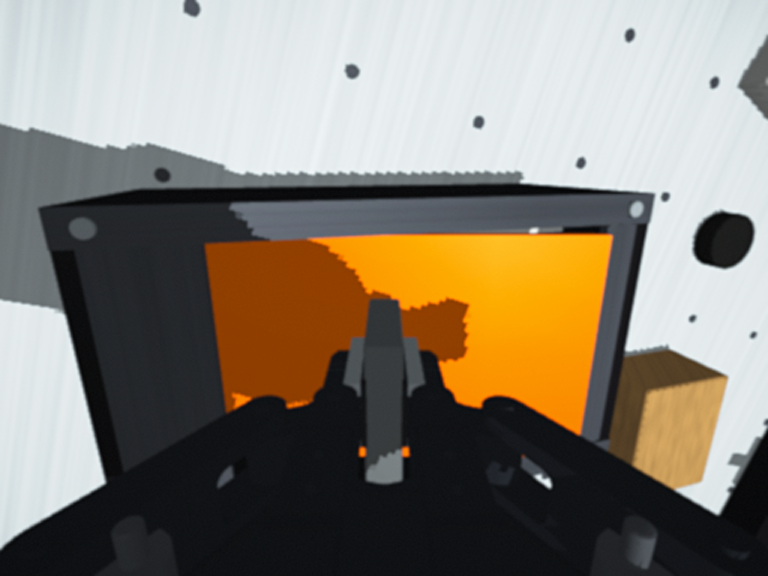

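Call:
{"api": "move_arm", "payload": {"series": [[[0.0001,0,0.0012,0,-0.0138,0],[0.0002,0,0.0012,0,-0.0138,0],[0.0001,0,0.0012,0,-0.0138,0],[0.0002,0,0.0012,0,-0.0138,0],[0.0002,0,0.0011,0,-0.0138,0]]]}}

```text
clock: 18.95
tcp_pos: [0.5307, -0.1882, 0.0795]
tool_rot: [0.984, 0.148, 0.095, -0.015]
force: [4.5, 2.4, -6.1]
width: 0.0107
```

Run:
```python
from h import *
where()
def tgt(T,zl,th): return tcp_for(T+5*np.sin(np.radians(th)),zl,th)
plan(*tgt(-97.5,47,7),5)
im=snapshot('wrist'); save(im,'w12.png',1.5)
```

```text
t 18.95 xl -96.4 zl 46.8 th 11.02 y 0.2 yawerr 0.01 roll -0.04 | T.x -97.3 | F hx 5.0 hy 0.9 z -6.1 w 0.0107 T [ 0.3791 -1.1458  0.0493]
[[[0.0001,0,0.0012,-0.0001,-0.014,0],[0.0001,0.0001,0.0011,-0.0002,-0.014,0.0001],[0.0001,0,0.0012,-0.0001,-0.0141,0],[0.0002,0,0.0011,-0.0002,-0.014,0],[0.0001,0.0001,0.0012,-0.0001,-0.014,0.0001]]]
```

View pics/w12.png

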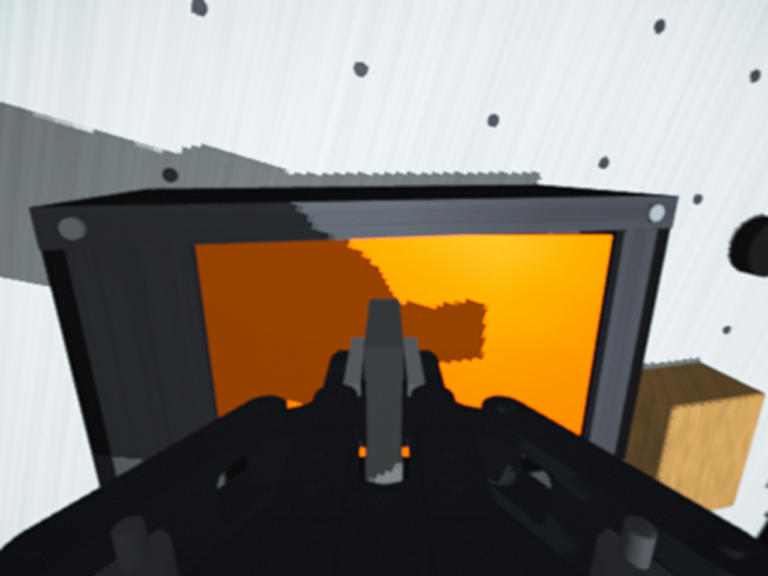

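Call:
{"api": "move_arm", "payload": {"series": [[[0.0001,0,0.0012,0,-0.014,0],[0.0001,0,0.0012,0,-0.014,0],[0.0001,0,0.0012,0,-0.014,0],[0.0002,0,0.0012,0,-0.014,0],[0.0001,0,0.0012,0,-0.014,0]]]}}

```text
clock: 19.42
tcp_pos: [0.5324, -0.1877, 0.0737]
tool_rot: [0.987, 0.148, 0.061, -0.009]
force: [5.8, 2.2, -4.1]
width: 0.0107
```

Run:
```python
from h import *
where()
def tgt(T,zl,th): return tcp_for(T+5*np.sin(np.radians(th)),zl,th)
plan(*tgt(-96.5,46.8,3),5)
im=snapshot('wrist'); save(im,'w13.png',1.5)
```

```text
t 19.42 xl -96.7 zl 46.8 th 7.03 y 0.2 yawerr 0.01 roll -0.04 | T.x -97.3 | F hx 6.2 hy 0.3 z -4.1 w 0.0107 T [ 0.4735 -1.2419  0.0371]
[[[0.0003,0,0.0012,-0.0001,-0.0141,0],[0.0003,0.0001,0.0013,-0.0002,-0.014,0.0001],[0.0003,0,0.0012,-0.0001,-0.0141,0],[0.0003,0.0001,0.0012,-0.0001,-0.0141,0.0001],[0.0003,-0,0.0012,-0.0002,-0.014,0]]]
```

View pics/w13.png

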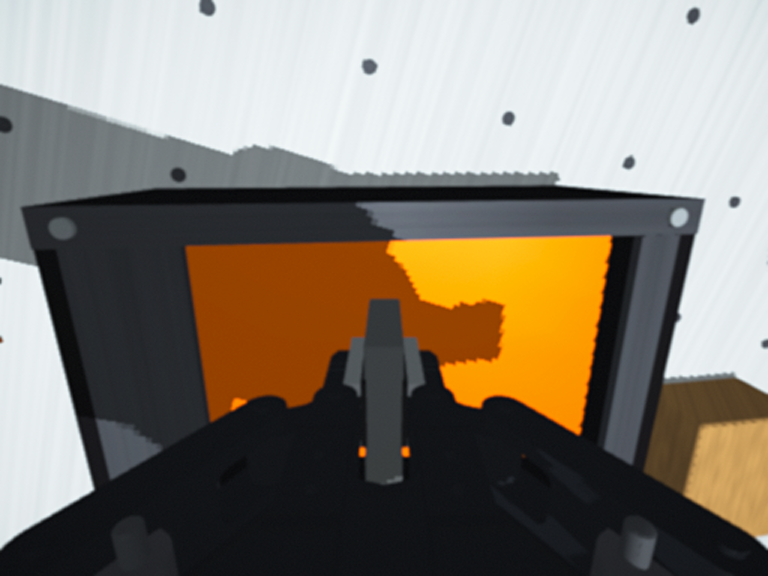

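Call:
{"api": "move_arm", "payload": {"series": [[[0.0003,0,0.0012,0,-0.014,0],[0.0003,0,0.0012,0,-0.014,0],[0.0003,0,0.0012,0,-0.014,0],[0.0003,0,0.0012,0,-0.014,0],[0.0003,0,0.0012,0,-0.014,0]]]}}

```text
clock: 19.88
tcp_pos: [0.5343, -0.1872, 0.0678]
tool_rot: [0.989, 0.148, 0.026, -0.004]
force: [4.8, 1.4, -4.4]
width: 0.0109
```

Run:
```python
from h import *
where()
def tgt(T,zl,th): return tcp_for(T+5*np.sin(np.radians(th)),zl,th)
plan(*tgt(-93.5,46.9,0.5),5)
```

```text
t 19.88 xl -96.3 zl 46.7 th 3.02 y 0.1 yawerr 0.01 roll -0.04 | T.x -96.6 | F hx 5.0 hy -0.1 z -4.4 w 0.0109 T [ 0.5019 -1.2583 -0.0326]
[[[0.0007,0,0.0008,-0.0001,-0.0088,0],[0.0007,0.0001,0.0007,-0.0002,-0.0088,0.0001],[0.0007,-0,0.0008,-0.0001,-0.0088,0],[0.0007,0,0.0007,-0.0001,-0.0088,0.0001],[0.0008,0.0001,0.0007,-0.0002,-0.0087,0]]]
```

Call:
{"api": "move_arm", "payload": {"series": [[[0.0007,0,0.0007,0,-0.0088,0],[0.0007,0,0.0007,0,-0.0088,0],[0.0007,0,0.0007,0,-0.0088,0],[0.0007,0,0.0007,0,-0.0088,0],[0.0008,0,0.0007,0,-0.0088,0]]]}}

```text
clock: 20.3
tcp_pos: [0.5371, -0.1863, 0.0643]
tool_rot: [0.989, 0.148, 0.003, -0.001]
force: [4.1, 1.7, -4.3]
width: 0.0106
```

Run:
```python
from h import *
where()
```

```text
t 20.30 xl -94.3 zl 47.2 th 0.39 y 0.2 yawerr 0.00 roll -0.05 | T.x -94.4 | F hx 4.5 hy 0.4 z -4.3 w 0.0106 T [ 0.4168 -1.1383  0.0566]
```

Call:
{"api": "move_arm", "payload": {"series": [[[0.0015,0,0,0,-0.0015,0],[0.0015,0,0,0,-0.0015,0],[0.0015,0,0,0,-0.0015,0],[0.0015,0,0,0,-0.001,0],[0.0015,0,0,0,0,0]]]}}

```text
clock: 20.72
tcp_pos: [0.5433, -0.1844, 0.0644]
tool_rot: [0.989, 0.148, -0.0, -0.0]
force: [0.3, -0.7, -1.2]
width: 0.0108
```

Run:
```python
from h import *
where()
```

```text
t 20.72 xl -88.0 zl 47.9 th -0.02 y 0.1 yawerr -0.01 roll -0.06 | T.x -88.0 | F hx 0.1 hy -0.7 z -1.2 w 0.0108 T [-0.0382 -0.0319 -0.006 ]
```

Call:
{"api": "move_arm", "payload": {"series": [[[0,0,0.0003,0,0,0],[0,0,0.0002,0,0,0],[0,0,0.0002,0,0,0],[0,0,0,0,0,0],[0,0,0,0,0,0]]]}}

```text
clock: 21.13
tcp_pos: [0.5437, -0.1843, 0.0637]
tool_rot: [0.989, 0.148, 0.001, -0.001]
force: [-0.1, 0.4, -2.3]
width: 0.0105
```

Run:
```python
from h import *
where()
```

```text
t 21.13 xl -87.5 zl 47.1 th 0.07 y 0.1 yawerr -0.01 roll -0.06 | T.x -87.5 | F hx 0.1 hy 0.4 z -2.3 w 0.0105 T [ 0.0225 -0.0143  0.0046]
```

Call:
{"api": "move_arm", "payload": {"series": [[[0,0,0.0003,0,0,0],[0,0,0.0003,0,0,0],[0,0,0.0003,0,0,0],[0,0,0,0,0,0],[0,0,0,0,0,0]]]}}

```text
clock: 21.55
tcp_pos: [0.5442, -0.184, 0.0629]
tool_rot: [0.989, 0.149, 0.001, -0.001]
force: [0.2, 0.6, -1.6]
width: 0.0109
```

Run:
```python
from h import *
where()
```

```text
t 21.55 xl -86.9 zl 46.2 th 0.12 y 0.2 yawerr 0.01 roll -0.06 | T.x -87.0 | F hx 0.4 hy 0.5 z -1.6 w 0.0109 T [ 0.0397 -0.0089 -0.0073]
```

Call:
{"api": "move_arm", "payload": {"series": [[[0,0,0.0003,0,0,0],[0,0,0.0003,0,0,0],[0,0,0,0,0,0],[0,0,0,0,0,0],[0,0,0,0,0,0]]]}}

```text
clock: 21.97
tcp_pos: [0.5443, -0.184, 0.0624]
tool_rot: [0.989, 0.149, 0.001, -0.001]
force: [-0.4, 0.7, -0.6]
width: 0.0105
```

Run:
```python
from h import *
where()
```

```text
t 21.97 xl -86.8 zl 45.7 th 0.13 y 0.2 yawerr 0.01 roll -0.05 | T.x -86.8 | F hx -0.2 hy 0.8 z -0.6 w 0.0105 T [-0.0204  0.1183 -0.022 ]
```

Call:
{"api": "move_arm", "payload": {"series": [[[0,0,0.0003,0,-0.001,0],[0,0,0.0002,0,-0.001,0],[0,0,0,0,0,0],[0,0,0,0,0,0],[0,0,0,0,0,0]]]}}

```text
clock: 22.38
tcp_pos: [0.5443, -0.184, 0.062]
tool_rot: [0.989, 0.148, 0.0, -0.0]
force: [-0.4, 0.2, 2.0]
width: 0.0111
```

Run:
```python
from h import *
where()
```

```text
t 22.38 xl -86.9 zl 45.4 th 0.02 y 0.2 yawerr 0.01 roll -0.05 | T.x -86.9 | F hx -0.3 hy 0.3 z 2.0 w 0.0111 T [ 0.042   0.138  -0.0522]
```

Call:
{"api": "move_arm", "payload": {"series": [[[0,0,0,0,0,0],[0,0,0,0,0,0],[0,0,0,0,0,0],[0,0,0,0,0,0],[0,0,0,0,0,0]]], "jaw": 0.5, "newtons": 20}}

```text
clock: 22.8
tcp_pos: [0.5443, -0.1841, 0.0618]
tool_rot: [0.989, 0.148, 0.0, -0.0]
force: [-0.5, 0.5, -0.7]
width: 0.0424
```

Run:
```python
from h import *
where()
im=snapshot('wrist'); save(im,'w14.png',1.5)
```

```text
t 22.80 xl -86.9 zl 45.2 th 0.01 y 0.2 yawerr 0.00 roll -0.05 | T.x -86.9 | F hx -0.3 hy 0.6 z -0.7 w 0.0424 T [0.0028 0.0314 0.042 ]
```

View pics/w14.png

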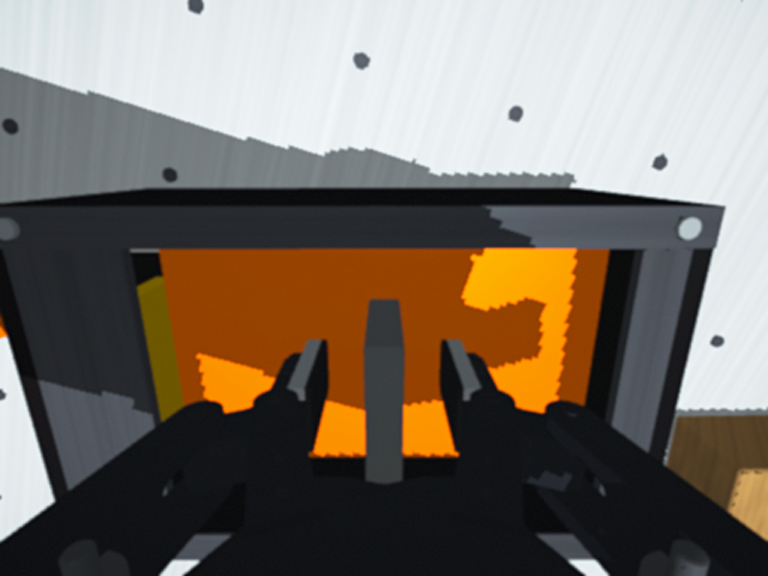

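Call:
{"api": "move_arm", "payload": {"series": [[[0,0,-0.005,0,0,0],[0,0,-0.01,0,0,0],[0,0,-0.02,0,0,0],[0,0,-0.03,0,0,0],[0,0,-0.03,0,0,0]]]}}

```text
clock: 23.27
tcp_pos: [0.5438, -0.1839, 0.1582]
tool_rot: [0.989, 0.149, -0.0, -0.001]
force: [0.7, -0.5, -0.1]
width: 0.0425
```

Call:
{"api": "move_arm", "payload": {"series": [[[0,0.005,-0.03,0,0,0],[0,0.01,-0.03,0,0,0],[0,0.01,-0.03,0,0,0],[0,0.01,-0.02,0,0,0],[0,0.005,-0.01,0,0,0]]]}}

```text
clock: 23.68
tcp_pos: [0.5575, -0.2239, 0.2813]
tool_rot: [0.989, 0.148, 0.003, 0.001]
force: [0.1, 0.4, -0.7]
width: 0.0425
```

Call:
{"api": "move_arm", "payload": {"series": [[[0,0,0,0,0,0],[0,0,0,0,0,0],[0,0,0,0,0,0],[0,0,0,0,0,0],[0,0,0,0,0,0]]]}}

```text
clock: 24.1
tcp_pos: [0.5553, -0.2217, 0.2753]
tool_rot: [0.989, 0.149, -0.001, -0.001]
force: [-0.2, 0.5, -0.7]
width: 0.0426
```

Run:
```python
from h import *
where()
C=cam('wrist');im=snapshot('wrist'); save(im,'w15.png',1.5)
hx=np.array([np.cos(YAW),np.sin(YAW),0]); hy=np.array([-np.sin(YAW),np.cos(YAW),0])
def hp(x,y,z): return np.r_[H,0]+hx*x/1e3+hy*y/1e3+np.array([0,0,z/1e3])
print(w2px(C,[hp(-75,52,90),hp(75,52,90),hp(75,-52,90),hp(-75,-52,90),hp(-1,25,95.6),hp(-1,-25,95.6),hp(-87,0,50.6),hp(85,0,50.6)])*1.5)
st0=snapshot('top'); save(cv2.resize(st0[60:330,60:430],None,fx=2,fy=2),'top1.png')
print([(r['confidence'],r['position']) for r in nets.pinpoint('panel_handle','wrist')], 'expect',hp(-1,0,78))
```

```text
t 24.10 xl -87.4 zl 259.0 th -0.11 y -39.0 yawerr 0.07 roll -0.16 | T.x -87.4 | F hx -0.0 hy 0.5 z -0.7 w 0.0426 T [0.0351 0.0277 0.0517]
[[285.7943 142.5935]
 [482.6115 142.8076]
 [473.8679 274.6206]
 [294.1425 274.3927]
 [382.8376 179.5242]
 [382.7986 243.8243]
 [286.4856 206.5594]
 [479.4227 206.7862]]
[(0.84, [0.5465, -0.1827, 0.0803]), (0.72, [0.2607, -0.2221, 0.0323]), (0.61, [0.4724, -0.2108, 0.0909])] expect [ 0.5447 -0.1859  0.078 ]
```

View pics/w15.png

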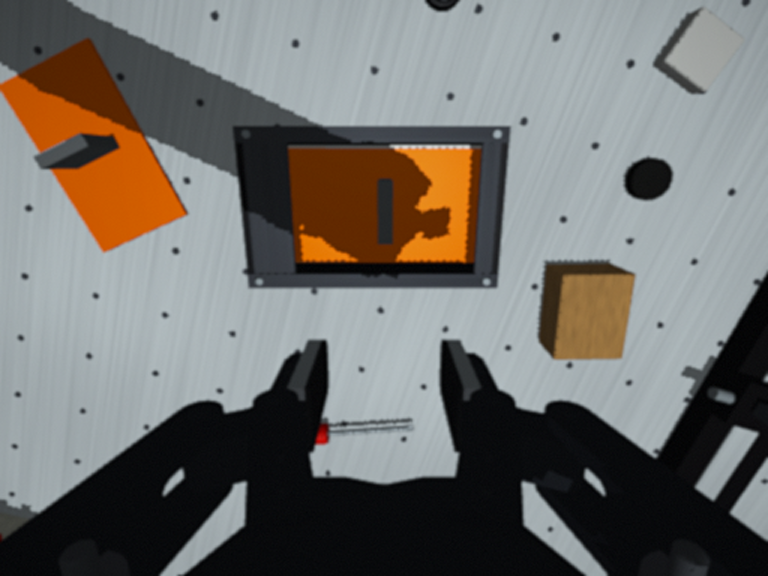

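View pics/top1.png

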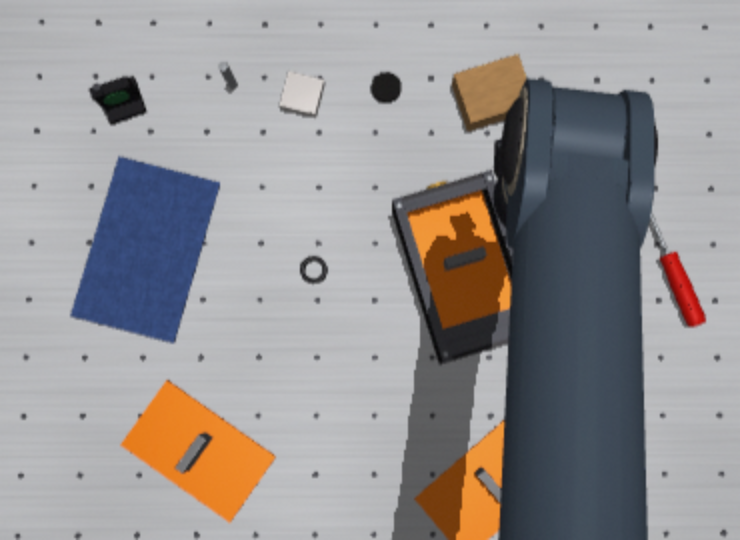

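Run:
```python
from h import *
print(workorder.job_done()); st()
```

```text
the job is handed in; nothing more can be done
None
the job is handed in; nothing more can be done
```

The orange panel is refitted: it lies flat on the ledges with both ends under the lips, and the gripper has let go and pulled back. I handed the job in at about 24 s of the 54 s allowed.

**How it went**
- I took the leftmost of the three panels, the one on the blue mat, by its handle.
- I tilted it 17°, slid its lower end under the deep lip, and felt the ledge at about 46 mm, the low end of its range.
- I then pushed the bumper about 10 mm and rotated the other end down past the shallow lip.
- With the panel level, I let it come back to +x with the bumper, lowered it onto the ledges and opened the gripper.

**Forces**
- The highest readings were about 6 N sideways and 6 N vertical (about 8 N together), taken at the end of each move, so brief peaks in between would not show.
- The last press on the ledges before release was about 4 N.

**Last checks**
- **Position:** in the wrist picture the handle sat where I calculated it should. That puts the panel ends at about x = −87 and +85 mm, roughly 12 and 10 mm under the lips.
- **Other things on the table:** they looked unmoved in the top view, although the arm hid part of it.
- **Disagreement:** the network's handle position was about 4 mm off my calculation, which is within its stated accuracy. It also gave a low-confidence false hit near the deep lip, which I ignored.
- **Not measured:** the ends under the lips can't be seen directly. Their overlap is worked out from the handle position, the arm's measured pose and where the bumper was felt.

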